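Fit the index block and bring the turntable to its catch

TASK

Take the small square-section wooden block (twice as long as it is thick) from the front of the bench and lay it flat in the radial slot on the turntable, against the slot's inner end, so that it sticks out over the rim. Let go of it, then push the turntable round anticlockwise (seen from above) by one of its upright pegs until the block goes past the sprung steel leaf, presses the rubber buffer in, and the leaf snaps shut behind it, so that it stays caught when you back away. Push gently, never with more than 20 N and without gripping the table, and leave the other two offcuts where they lie.

Things in the scene. Friction and masses are not known exactly. Their poses are not given: they have to be found in the camera images.
- block: Index block: loose planed wooden offcut 30 x 60 x 30 mm (x, y, z), about 30 g; origin at the centre of its underside, y along its 60 mm length. Grasp it across the 30 mm, its upper half: the slot's rails are 14 mm high.
- cube: Other offcut, not to be moved (up to 30 mm is forgiven): wood 50 x 40 x 50 mm, origin at the centre of its underside.
- slat: Other offcut, not to be moved (up to 30 mm is forgiven): flat wood 45 x 90 x 13 mm, origin at the centre of its underside.
- base: Fixed round wooden base, radius 100 mm, 20 mm thick, under the turntable; an arm 168 mm wide reaches from it along its +x to 173 mm from the axis and carries the catch (up to 66 mm above the bench). Origin on the turntable's axis, at bench height; z up; +x points from the axis to the catch.
- turntable (a joint): Angle of the turntable, rad, growing anticlockwise from above; limits -0.15 and 2.4. Plywood disc of radius 105 mm, top 46 mm above the bench, with three upright pegs, a slot at the rim and a board (18 mm thick) screwed on in the middle; light friction, about 1 N at a peg. Its slot points along the base's +x at 2.0; it starts 1.1 to 2.0 rad clockwise of that. Caught, it reads 1.8 to 2.16.
- slot (a point): Where the block's origin belongs: on the disc's top, 46 mm above the bench, 100 mm from the axis, turning with the table; x points radially outward, z up. The slot runs along x: two rails 14 mm high, 35 mm apart inside, from 66 to 103 mm from the axis, closed by an end wall at the inner end (68 mm from the axis), open outward. The block lies with its length along x and overhangs the rim by 25 mm.
- station (a point): Where the block's origin would be, caught, with the catch in the middle of its adjusting range (slot at 2.0 rad); fixed to the base. The catch (steel leaf on a post, rubber buffer before a dark wood block) is clamped up to 14 mm either way along the base's y and is not measured: find it by feel. Let go too early, the buffer pushes block and table back 30 mm or more.
- peg_1 (a point): Centre of the top of a peg: upright dowel of 16 mm diameter, 46 mm tall above the disc (top 92 mm above the bench), 84 mm from the axis, 90 degrees anticlockwise from the slot. Push felt at a peg: 1 N free; 3 to 5 N as the block meets the leaf, about 0.4 rad before it is caught; then rising as the buffer is pressed in 40 mm, see peg_2.
- peg_2 (a point): Centre of the top of the second peg, same size, 84 mm from the axis, opposite the slot. The leaf snaps behind the block at a push of about 10 N at the peg, and 3 mm farther the buffer comes to a hard stop at about 11 to 12 N, so a push that has built up slowly to 13 to 15 N means it is fully in. Let go, the buffer then moves the block back about 8 mm on to the leaf.
- peg_3 (a point): Centre of the top of the third peg, same size, 84 mm from the axis, 90 degrees clockwise from the slot.
Mind the look-alikes: they are no part of the job. What is meant by the block is not blue or red, and is the larger of those in its own colour.

How it is judged:
By the outcome, as a careful person would: the job done as asked, in the order asked, and still so for the second after the job is handed in, with the robot touching nothing.
It also fails if it takes over 69 s, if anything falls off the work surface, if the arm or the gripper's body presses on something with over 40 N, if the wrist force passes 120 N, or if a joint passes its speed limit or range.

ROBOT

A 7-joint arm with a two-finger parallel gripper is mounted at the origin on a cart in front of the work surface, level with it; the furniture and walls round the work are solid. World frame = base frame: x ahead of the robot, y to its left, z up, the work surface at z = 0. Lengths are in m, angles in rad, forces in N, time in s.
With the tool pointing down it reaches from about 0.4 to 0.85 m from the base axis. Payload 4.5 kg.
Tool frame: the origin (TCP) lies on the centre line of the jaws, within the pads' length; the fingertips stand r.tcp_to_tips ahead of it and the grasp point (between the pads) lies 11 mm behind it (r.tcp_to_tips is the distance from the TCP to the fingertips, in m); y points along the fingers, x is the direction in which the jaws open and shut, and the axes are right-handed (so a half turn about y gives the same grasp; the last joint's range is limited). The gripper opens to 88 mm and grips with 3 to 60 N. Pads are 18 mm wide; open, the fingers measure 123 mm over their backs; the gripper's body (75 mm by 187 mm) begins 45 mm behind the grasp point.
Start: joints at [1.149, 0.689, -0.195, 1.565, 0.157, 0.902, -0.215], TCP at [0.275, -0.561, 0.247] pointing down, gripper open.
Joint ranges: [-3.01, 3.01], [-0.46, 2.08], [-1.47, 1.51], [0.13, 2.56], [-1, 4.14], [0.04, 2.09], [-2.66, 2.66]. Speed limits (rad/s): [2.57, 2.57, 3.14, 3.14, 3.14, 3.14, 3.14].

INTERFACE

Orientations are given as a unit quaternion [x, y, z, w].
In Python, from plant import r gives the robot as it stands. The module is installed in compiled form; this text tells all that it offers.
- The arm moves only by the shell command python3 -m inch 'ROWS' [OPENING] [FORCE]. ROWS is text: rows parted by semicolons, each of 4 numbers parted by spaces: the shift along the tool's x, y, z in mm, then the turn about the tool's y in degrees. In form: x y z spin; .... A call has 1 to 10 rows; each row is the pose to reach, as a shift and turn from the pose commanded when the call began, along the tool's axes at that moment; what a row does not reach only later rows make up. A row lasts 1/10 s, in which the tool goes at most 50 mm and 8.59 degrees, less where a joint would pass 70% of its speed; a pose out of reach is approached as far as the arm can. A call with a gripper value outside its range is refused whole. OPENING is the gripper command: -1 is shut, 1 is fully open, values between are in proportion, set as the call begins (- or left out, the last holds). The fingers move at their own pace and stop on an object; FORCE is the grip in N (left out, the last holds). Time passes only in rows, so rows that repeat a pose let the fingers close. It gives the time, the measured TCP pose, the force and the opening at its end, in the units of the state.
- r.get_state(): the state, without advancing time (a new reading comes with each control period).
- r.snapshot(name): name is "scene" or "side" or "wrist"; returns a dict with "frame" (480x640x3 uint8, red, green, blue), "intrinsics" (3x3 intrinsics, pixels), "R" (3x3) and "t" (3): a world point X has camera coordinates R X + t. Camera axes: x right, y down, z forward; pixel columns grow to the right and rows downward; lengths in m; the calibration is good to about 2 mm. A picture is of the moment at which its call begins. There is no depth.
- r.finish_job(): hands the job in, once; it reports no verdict.
Trained networks look in the newest picture that a camera, given by its name, has taken for a name from the list of things; names that differ only in an ending like _2 or _b are one class to them, and where a whole thing is asked for, a point or a joint stands for the part that bears it (a point fixed in the world has none). Each returns a list of dicts, best first, with "p" (0 to 1); they miss things now and then, are a little off and sometimes report something else, mostly with a low value. They report only what shows in the picture. A call takes as long as a camera call. They do not tell look-alikes from the thing itself.
- r.trace(camera, name): "region" (480x640 bool, what is visible of it) and "centre" ([row, column] in pixels, amid what is visible of it).
- r.tip_of(camera, name): "centre" ([row, column] in pixels: a listed point, or the origin of a listed thing).
The state is a dict: "clock": time; "q": joint angles; "qd": joint speeds; "joint_torque": joint torques, N m; "tool_pos": TCP position; "eef_rot": TCP orientation; "contact_force": force on the tool from outside, world axes, zero at the start; "moment": the same for the moment, N m; "opening": opening from 0.0 (shut) to 1.0 (fully open).
Only numpy, scipy, OpenCV 4.12 (cv2) and the standard library are available. Lean on these libraries where they do the work, as an engineer would, in place of code of your own. Each camera call takes 0.05 s, during which the arm holds its last target.

## Working session

There is one attempt and no reset: what is moved stays moved. The work goes in short steps, Python scripts to look and compute and a shell command to move; the robot and the scene stay as the last step left them, time stands still between calls to the robot, and variables do not carry over. Pictures are saved under pics/ and viewed, and the job is handed in when it is done.

```bash
mkdir -p pics; ls; python3 - <<'E'
from plant import r
import cv2
s=r.get_state(); print({k:s[k] for k in('clock','tool_pos','eef_rot','opening','contact_force')}, r.tcp_to_tips)
for n in("scene","side","wrist"):
    d=r.snapshot(n); cv2.imwrite(f"pics/{n}0.png",d["frame"][:,:,::-1]); print(n,d["intrinsics"][0],(-d["R"].T@d["t"]))
E
```

```text
pics
{'clock': 0.0, 'tool_pos': array([ 0.27478952, -0.56066528,  0.2458943 ]), 'eef_rot': array([-0.59975277,  0.37465546, -0.37349188,  0.60036133]), 'opening': 0.9984281414625819, 'contact_force': array([-0.79903699, -0.16162461,  0.29056611])} 0.008
scene [534.50095026   0.         323.55404501] [-0.14301368  0.58643984  0.63298104]
side [507.96608747   0.         323.73189753] [ 0.46228225 -0.71239318  0.71705022]
wrist [342.60483517   0.         320.69388304] [ 0.34295378 -0.52763403  0.38405471]
```

View pics/scene0.png

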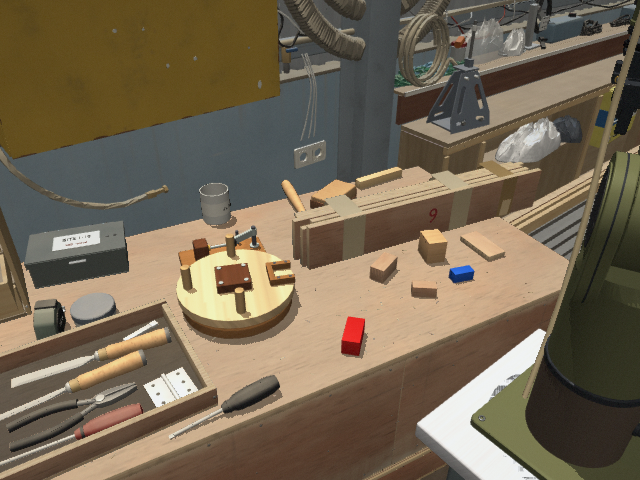

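View pics/side0.png

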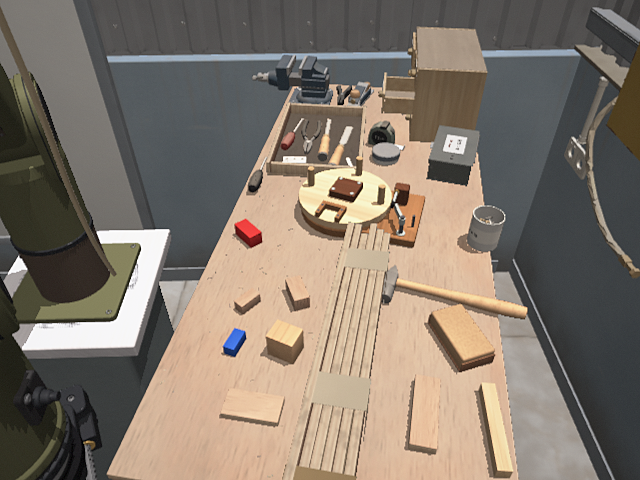

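View pics/wrist0.png

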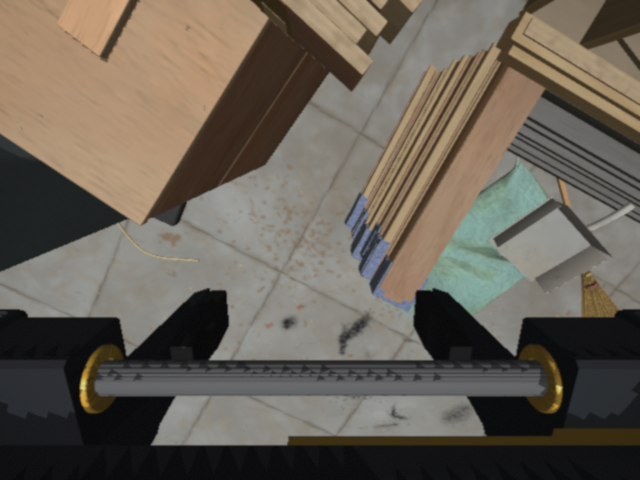

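The scene view shows the turntable at (236,288), with its slot at (282,272) and the catch at (245,240). There are two plain wooden blocks, a larger one at (383,268) and a smaller one at (424,290). The cube is at (432,246), the slat at (482,246), and the red and blue decoys are visible too. In the side view the larger wooden block is at (297,293), and a stack of boards lies beside it.

```bash
cat > h.py <<'E'
import numpy as np, cv2
from plant import r
from scipy.spatial.transform import Rotation as Ro
def plane(d,rc,z):
    K,R,t=d["intrinsics"],d["R"],np.array(d["t"]).ravel()
    v=R.T@np.linalg.solve(K,np.array([rc[1],rc[0],1.])); c=-R.T@t
    return c+v*(z-c[2])/v[2]
def tri(ds,rcs):
    A=[];b=[]
    for d,rc in zip(ds,rcs):
        K,R,t=d["intrinsics"],d["R"],np.array(d["t"]).ravel()
        v=R.T@np.linalg.solve(K,np.array([rc[1],rc[0],1.])); v/=np.linalg.norm(v); c=-R.T@t
        P=np.eye(3)-np.outer(v,v); A.append(P); b.append(P@c)
    return np.linalg.solve(sum(A),sum(b))
def proj(d,X):
    X=np.atleast_2d(X); p=(d["R"]@X.T).T+np.array(d["t"]).ravel(); p=(d["intrinsics"]@p.T).T
    return p[:,:2]/p[:,2:]
E
python3 - <<'E'
from h import *
np.set_printoptions(precision=4,suppress=True)
D={n:r.snapshot(n) for n in("scene","side")}
for n in D:
    for nm in("block","cube","slat","base","slot","station","peg_1"):
        L=r.tip_of(n,nm)
        z={"slot":.046,"station":.046,"peg_1":.092}.get(nm,0)
        print(n,nm,[(round(l["p"],2),np.round(l["centre"],1),plane(D[n],l["centre"],z)[:2]) for l in L])
    for l in r.trace(n,"block"):
        c,_=cv2.findContours(l["region"].astype(np.uint8),0,1); c=max(c,key=cv2.contourArea)
        print(' tr',round(l["p"],2),l["centre"],l["region"].sum(),cv2.approxPolyDP(c,2.5,True).reshape(-1,2).tolist())
    cv2.imwrite(f"pics/{n}_z.png",cv2.resize(D[n]["frame"][230:370,100:300] if n=="scene" else D[n]["frame"][140:300,240:440],None,fx=3.5,fy=3.5,interpolation=2)[:,:,::-1])
E
```

```text
scene block [(0.78, array([343.3, 355.1]), array([0.3218, 0.1195])), (0.67, array([274.2, 382.5]), array([ 0.4303, -0.0541])), (0.6, array([279. , 457.7]), array([ 0.3264, -0.1582])), (0.58, array([292.2, 424.5]), array([ 0.3398, -0.0757]))]
scene cube [(0.89, array([253.5, 428.1]), array([ 0.4217, -0.1806]))]
scene slat [(0.72, array([247. , 481.2]), array([ 0.3666, -0.2886])), (0.68, array([264.5, 183.6]), array([0.7056, 0.236 ]))]
scene base []
scene slot [(0.87, array([272.6, 291.6]), array([0.4972, 0.1195]))]
scene station [(0.84, array([250.4, 222.1]), array([0.6398, 0.1813]))]
scene peg_1 [(0.9, array([231.9, 229.9]), array([0.6232, 0.1694])), (0.89, array([266.3, 181.4]), array([0.5798, 0.2924])), (0.77, array([291.4, 236.4]), array([0.4621, 0.2559]))]
 tr 0.95 [268.4, 383.4] 535 [[395, 256], [384, 253], [371, 266], [371, 278], [382, 282], [395, 268]]
 tr 0.89 [289.1, 425.1] 415 [[412, 281], [412, 296], [435, 296], [434, 281]]
 tr 0.79 [335.8, 356.0] 686 [[349, 317], [341, 350], [357, 353], [364, 321]]
 tr 0.75 [276.7, 461.1] 292 [[472, 270], [467, 266], [453, 268], [450, 277
[... 1111 characters left out ...]
07, 0.285 ]))]
 tr 0.88 [293.1, 294.7] 604 [[287, 278], [286, 290], [294, 309], [308, 307], [309, 297], [300, 277]]
 tr 0.73 [233.2, 246.5] 510 [[234, 225], [235, 234], [249, 247], [261, 241], [259, 231], [246, 220]]
 tr 0.68 [198.8, 342.5] 4593 [[389, 189], [380, 179], [361, 170], [359, 157], [355, 170], [334, 169], [314, 174], [313, 168], [309, 167], [308, 179], [299, 190], [298, 200], [304, 214], [318, 224], [344, 229], [351, 221], [364, 227], [386, 214], [390, 203]]
 tr 0.65 [299.0, 245.2] 414 [[256, 291], [249, 290], [236, 299], [235, 308], [244, 313], [258, 303], [260, 298]]
 tr 0.62 [344.8, 235.1] 427 [[237, 329], [232, 331], [223, 346], [224, 353], [232, 357], [245, 339], [244, 332]]
```

```bash
python3 - <<'E'
from h import *
d=r.snapshot("scene"); cv2.imwrite("pics/scene_b.png",cv2.resize(d["frame"][160:340,290:520],None,fx=3,fy=3,interpolation=2)[:,:,::-1])
d=r.snapshot("side"); cv2.imwrite("pics/side_b.png",cv2.resize(d["frame"][220:370,210:410],None,fx=3.5,fy=3.5,interpolation=2)[:,:,::-1])
E
```

```text
(no output)
```

View pics/scene_z.png

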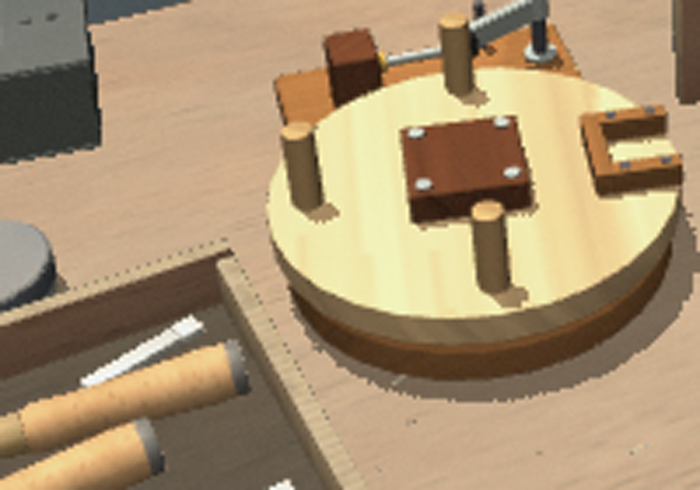

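View pics/side_z.png

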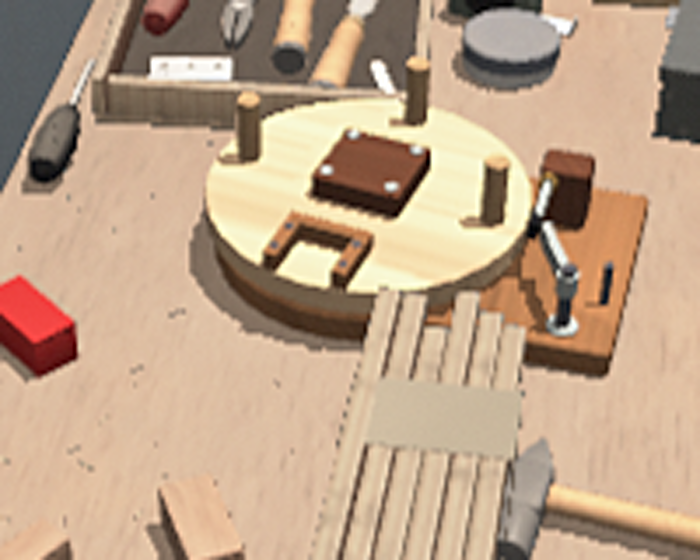

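View pics/scene_b.png

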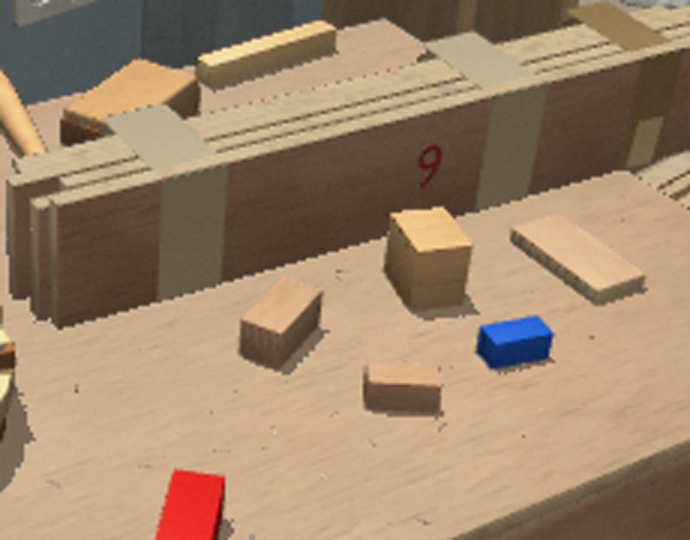

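View pics/side_b.png

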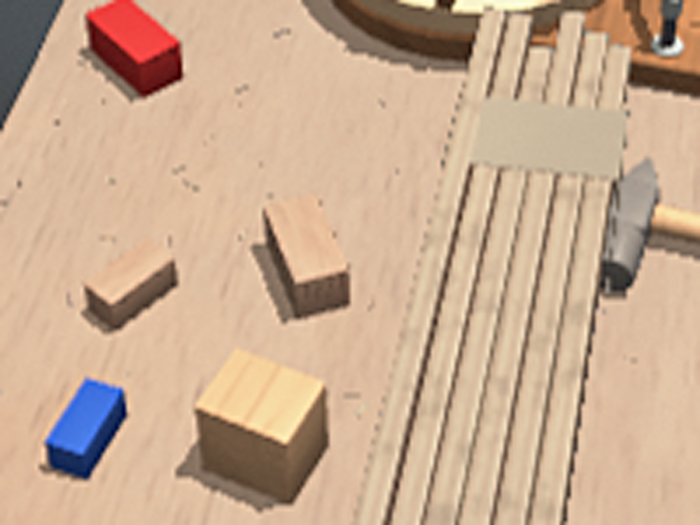

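The close-ups confirm the larger plain block as the target; its length runs from the upper right to the lower left in the scene view. Each peg shows in both views. Next I'll fit the poses.

```bash
cat > fit.py <<'E'
from h import *
from scipy.optimize import minimize, least_squares
np.set_printoptions(precision=4,suppress=True)
D={n:r.snapshot(n) for n in("scene","side")}
def fitbox(name,dims,x0,zb=0,keys=("scene","side")):
    regs={}
    for n in keys:
        best=min(r.trace(n,name),key=lambda l:np.hypot(*(np.array(l["centre"])[::-1]-proj(D[n],[x0[0],x0[1],zb+dims[2]/2])[0])))
        regs[n]=best["region"]
    def corners(p):
        c,s=np.cos(p[2]),np.sin(p[2]); o=[]
        for a in(-.5,.5):
            for b in(-.5,.5):
                for h in(0,1):
                    o.append([p[0]+c*a*dims[0]-s*b*dims[1],p[1]+s*a*dims[0]+c*b*dims[1],zb+h*dims[2]])
        return np.array(o)
    def cost(p):
        t=0
        for n in keys:
            m=np.zeros((480*4,640*4),np.uint8); q=proj(D[n],corners(p))
            h=cv2.convexHull((q*4+2).astype(np.int32)); cv2.fillConvexPoly(m,h,1)
            m=cv2.resize(m*255,(640,480),interpolation=cv2.INTER_AREA)/255.
            g=regs[n]; t+=1-np.minimum(m,g).sum()/np.maximum(m,g).sum()
        return t
    best=None
    for y in np.arange(0,np.pi,np.pi/8):
        k=minimize(cost,[x0[0],x0[1],y],method="Nelder-Mead",options=dict(initial_simplex=[[x0[0],x0[1],y],[x0[0]+.01,x0[1],y],[x0[0],x0[1]+.01,y],[x0[0],x0[1],y+.3]],maxiter=150))
        if best is None or k.fun<best.fun: best=k
    print(name,best.x,"yaw deg",np.degrees(best.x[2]),"cost",best.fun); return best.x
E
python3 - <<'E'
from fit import *
fitbox("block",(.03,.06,.03),(.433,-.057))
fitbox("cube",(.05,.04,.05),(.42,-.18))
fitbox("slat",(.045,.09,.013),(.366,-.289))
ds=[D["scene"],D["side"]]
P=[]
for n,a,b in(("near catch",(231.9,229.9),(183.4,382.8)),("B",(266.3,181.4),(158.4,356.9)),("C",(291.4,236.4),(167.9,313.2))):
    X=tri(ds,[a,b]); P.append(X); print(n,X)
    print('  z92:',plane(ds[0],a,.092),plane(ds[1],b,.092))
A,B,C=P
print("axis",(A+C)/2, "dist",np.linalg.norm((A-C)[:2])/2,np.linalg.norm((B-(A+C)/2)[:2]))
for n,a,b in(("slot",(272.6,291.6),(220.3,333.)),("station",(250.4,222.1),(201.7,387.4))): print(n,tri(ds,[a,b]))
# boards: top left near corner in scene crop (58,205)/3+off ; side crop
print("board corner scene z?", [plane(ds[0],(160+205/3,290+52/3),z) for z in(.08,.1,.12)], plane(ds[0],(160+327/3,290+60/3),0))
E
```

```text
block [ 0.4332 -0.0574  0.304 ] yaw deg 17.418138490529376 cost 0.15727282303074264
cube [ 0.4133 -0.1785  2.6386] yaw deg 151.180397053024 cost 0.12208224134084944
slat [ 0.3661 -0.2871  1.3748] yaw deg 78.77163284336437 cost 0.1519575163353798
near catch [0.6159 0.1739 0.098 ]
  z92: [0.6232 0.1694 0.092 ] [0.618  0.1835 0.092 ]
B [0.5741 0.2921 0.0914]
  z92: [0.5798 0.2924 0.092 ] [0.5707 0.285  0.092 ]
C [0.4689 0.2534 0.0878]
  z92: [0.4621 0.2559 0.092 ] [0.47   0.2489 0.092 ]
axis [0.5424 0.2136 0.0929] dist 0.0835704541244099 0.08460465429594109
slot [0.5055 0.1173 0.0434]
station [0.6337 0.1821 0.0468]
board corner scene z? [array([0.5571, 0.0351, 0.08  ]), array([0.5318, 0.055 , 0.1   ]), array([0.5065, 0.075 , 0.12  ])] [0.534 0.047 0.   ]
```

```bash
cat >> h.py <<'E'
def shift(target_pos,xang=None,flip=True):
    "rows needed from current measured pose: tool-frame mm, spin deg. xang: desired world angle(deg) of tool x"
    s=r.get_state(); R=Ro.from_quat(s["eef_rot"]).as_matrix()
    v=R.T@(np.array(target_pos)-s["tool_pos"])*1000
    a=np.degrees(np.arctan2(R[1,0],R[0,0]))
    sp=0
    if xang is not None:
        # tool y down => positive spin about tool y rotates x clockwise from above
        m=180 if flip else 360
        d=(xang-a+m/2)%m-m/2; sp=-d
    print("pos",s["tool_pos"],"xang",round(a,2),"tooly",R[:,1],"q7",round(s["q"][6],3),"t",s["clock"]," SHIFT",np.round(v,1),"spin",round(sp,2))
    return v,sp
E
python3 -c "
from h import *
np.set_printoptions(precision=3,suppress=True)
shift([.433,-.057,.20],17.4)"
python3 - <<'E'
from h import *
s=r.get_state();R=Ro.from_quat(s["eef_rot"]).as_matrix();d=r.snapshot("wrist")
print("cam in tool",R.T@((-d["R"].T@d["t"])-s["tool_pos"])," cam axes in tool\n",R.T@d["R"].T)
E
```

```text
pos [ 0.275 -0.561  0.247] xang -63.88 tooly [ 0. -0. -1.] q7 -0.215 t 1.55  SHIFT [-383.3   46.7  363.7] spin -81.28
cam in tool [ 4.96784985e-05 -1.38042218e-01  7.57070170e-02]  cam axes in tool
 [[ 9.99999979e-01  1.47712273e-04  1.39990282e-04]
 [-8.99962325e-05 -2.95989349e-01  9.55191236e-01]
 [ 1.82529101e-04 -9.55191229e-01 -2.95989329e-01]]
```

```bash
python3 -m inch '-383 40 364 -81.3;-383 40 364 -81.3;-383 40 364 -81.3;-383 40 364 -81.3;-383 40 364 -81.3;-383 40 364 -81.3;-383 40 364 -81.3;-383 40 364 -81.3;-383 40 364 -81.3;-383 40 364 -81.3' 0.5 10
python3 - <<'E'
from h import *
np.set_printoptions(precision=3,suppress=True)
shift([.433,-.057,.20],17.4)
d=r.snapshot("wrist"); cv2.imwrite("pics/w1.png",d["frame"][:,:,::-1])
for l in r.tip_of("wrist","block"): print(l["p"],l["centre"],plane(d,l["centre"],0))
E
```

```text
clock: 2.6
tool_pos: [0.425, -0.0838, 0.209]
eef_rot: [0.699, 0.109, -0.108, -0.699]
contact_force: [1.0, 0.6, -0.1]
opening: 0.748
pos [ 0.425 -0.084  0.209] xang 17.65 tooly [ 0.001 -0.    -1.   ] q7 -0.149 t 2.6  SHIFT [15.7  9.  23.1] spin 0.25
0.91 [174.6, 241.1] [ 0.336 -0.068  0.   ]
0.77 [259.8, 208.0] [ 0.324 -0.167  0.   ]
0.68 [196.4, 336.6] [ 0.434 -0.06   0.   ]
0.27 [292.7, 283.9] [ 0.412 -0.179  0.   ]
```

View pics/w1.png

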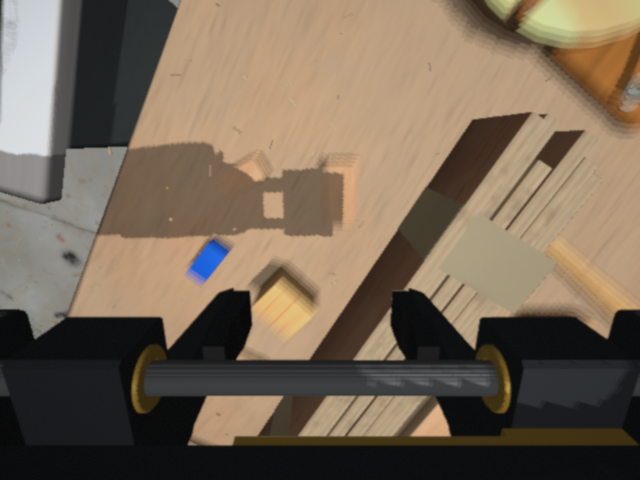

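The picture blurred because the arm was still moving, and it shows the block at (337,180). The boards' near side lies close to it on the right. The gripper body may reach over the boards, so I'll measure their edge and height.

```bash
python3 -m inch '15 0 -20 0;15 0 -20 0;15 0 -20 0;15 0 -20 0' 0.3
python3 - <<'E'
from h import *
np.set_printoptions(precision=3,suppress=True)
shift([.433,-.057,.20],17.4)
d=r.snapshot("wrist"); cv2.imwrite("pics/w2.png",d["frame"][:,:,::-1])
for l in r.tip_of("wrist","block"): print(l["p"],l["centre"],plane(d,l["centre"],0))
for l in r.trace("wrist","block"): print(l["p"],l["centre"],l["region"].sum())
E
```

```text
clock: 3.1
tool_pos: [0.444, -0.1004, 0.2089]
eef_rot: [0.699, 0.106, -0.107, -0.699]
contact_force: [-0.8, -0.3, 0.8]
opening: 0.65
pos [ 0.444 -0.1    0.209] xang 17.37 tooly [-0.001 -0.    -1.   ] q7 -0.105 t 3.1  SHIFT [ 2.5  8.9 44.6] spin -0.03
0.85 [238.9, 193.1] [ 0.322 -0.165  0.   ]
0.74 [173.0, 321.8] [ 0.431 -0.059  0.   ]
0.59 [155.8, 228.5] [ 0.339 -0.07   0.   ]
0.96 [175.9, 322.8] 2154
0.83 [243.5, 189.8] 1125
0.76 [153.3, 222.5] 1395
0.54 [41.2, 597.6] 7702
```

View pics/w2.png

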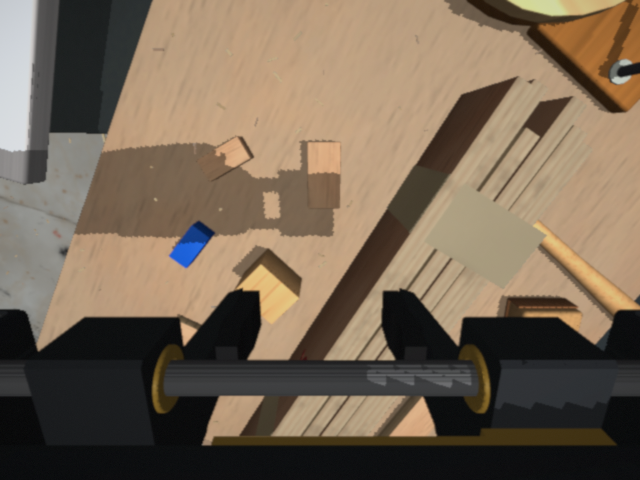

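The wrist view shows the block at (323,176) with its sides parallel to the image columns, so its yaw is about 17.4°. The boards' bottom edge runs from (462,95) to (300,355) and their top edge from (520,78).

```bash
python3 - <<'E'
from h import *
np.set_printoptions(precision=3,suppress=True)
d=r.snapshot("wrist")
a=plane(d,(95,462),0);b=plane(d,(355,300),0)
print(a,b)
u=(b-a)/np.linalg.norm(b-a)
for z in(.08,.09,.1,.11): 
    p=plane(d,(78,520),z); print(z,p,"perp",np.cross(u,p-a)[2])
s=r.snapshot("scene")
for z in(.08,.09,.1,.11): print(z,plane(s,(160+205/3,290+52/3),z))
c=np.array([.4325,-.0575,0]); print("block to edge perp",np.cross(u,c-a)[2], u)
x=np.array([np.cos(np.radians(17.4)),np.sin(np.radians(17.4)),0]); z=np.array([-x[1],x[0],0])
for q in(c+.094*x+.037*z,c+.094*x-.037*z): print("body corner perp",np.cross(u,q-a)[2])
c3=d
R=d["R"]
from fit import fitbox
E
```

```text
[0.535 0.049 0.   ] [ 0.47  -0.267  0.   ]
0.08 [0.543 0.054 0.08 ] perp 0.00715844340662015
0.09 [0.538 0.051 0.09 ] perp 0.0032765025482031133
0.1 [0.534 0.048 0.1  ] perp -0.0006054383102138105
0.11 [0.529 0.045 0.11 ] perp -0.0044873791686308485
0.08 [0.557 0.035 0.08 ]
0.09 [0.544 0.045 0.09 ]
0.1 [0.532 0.055 0.1  ]
0.11 [0.519 0.065 0.11 ]
block to edge perp -0.07886555498983679 [-0.2  -0.98  0.  ]
body corner perp -0.014513277934023298
body corner perp 0.02129949116455757
```

The boards are about 100 mm tall and their near side lies 79 mm from the block's centre. Grasped across the 30 mm, the gripper body (187 mm along the jaws, about z 0.07) would overlap them by about 20 mm. So I'll first pick the block up across its 60 mm, with the jaw axis nearly along the boards. Then I'll set it down in the open at about (0.40, 0.03) and regrasp it properly.

```bash
python3 -c "
from h import *
np.set_printoptions(precision=3,suppress=True)
shift([.429,-.0585,.18],102)"
```

```text
pos [ 0.445 -0.1    0.209] xang 17.42 tooly [-0. -0. -1.] q7 -0.105 t 3.45  SHIFT [-2.4 29.  44.3] spin -84.58
```

```bash
python3 -m inch '-2.4 29 44.3 -8;-2.4 29 44.3 -16;-2.4 29 44.3 -24;-2.4 29 44.3 -32;-2.4 29 44.3 -40;-2.4 29 44.3 -48;-2.4 29 44.3 -56;-2.4 29 44.3 -64;-2.4 29 44.3 -72;-2.4 29 44.3 -80' 1
python3 -m inch '0 0 0 -4.5;0 0 0 -4.5;0 0 0 -4.5'
python3 -c "
from h import *
np.set_printoptions(precision=3,suppress=True)
shift([.429,-.0585,.018],102)
d=r.snapshot('wrist'); cv2.imwrite('pics/w3.png',d['frame'][:,:,::-1])
for l in r.tip_of('wrist','block'): print(l['p'],l['centre'],plane(d,l['centre'],0))
d=r.snapshot('side'); cv2.imwrite('pics/s3.png',d['frame'][:,:,::-1])
"
```

```text
clock: 4.45
tool_pos: [0.4292, -0.0586, 0.18]
eef_rot: [-0.465, -0.533, 0.533, 0.465]
contact_force: [-0.6, 0.1, 0.3]
opening: 1.002
clock: 4.75
tool_pos: [0.4292, -0.0586, 0.18]
eef_rot: [0.446, 0.549, -0.549, -0.446]
contact_force: [-0.7, -0.4, -0.2]
opening: 1.005
pos [ 0.429 -0.059  0.18 ] xang 101.79 tooly [-0.  0. -1.] q7 0.851 t 4.75  SHIFT [  0.1 162.    0.2] spin -0.21
0.92 [228.1, 320.9] [ 0.434 -0.058  0.   ]
0.92 [154.2, 541.4] [0.326 0.122 0.   ]
0.79 [121.1, 322.6] [ 0.339 -0.076  0.   ]
0.65 [81.0, 221.2] [ 0.325 -0.167  0.   ]
```

View pics/w3.png

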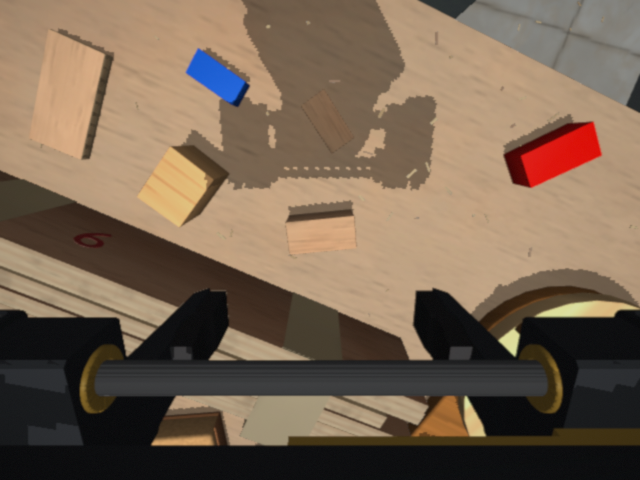

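View pics/s3.png

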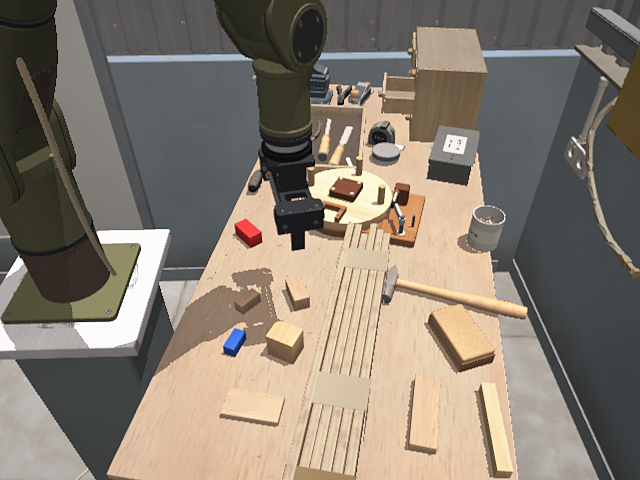

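The wrist view has the block at (321,230) below the jaws, with the boards parallel and beside them; clearance works out at about 11 mm. Descending.

```bash
python3 -m inch '0 40 0 0;0 80 0 0;0 110 0 0;0 130 0 0;0 130 0 0'
python3 -m inch '0 15 0 0;0 30 0 0;0 32 0 0;0 32 0 0'
```

```text
clock: 5.4
tool_pos: [0.4282, -0.0584, 0.0482]
eef_rot: [-0.444, -0.548, 0.55, 0.446]
contact_force: [0.2, 0.3, 0.8]
opening: 1.002
clock: 5.8
tool_pos: [0.4295, -0.0585, 0.0186]
eef_rot: [0.446, 0.549, -0.549, -0.445]
contact_force: [-0.3, -0.1, -0.2]
opening: 1.0
```

Now close gently, then lift.

```bash
python3 -m inch '0 0 0 0;0 0 0 0;0 0 0 0;0 0 0 0;0 0 0 0;0 0 0 0;0 0 0 0;0 0 0 0' -1 12
python3 -c "
from h import *
np.set_printoptions(precision=3,suppress=True)
shift([.429,-.0585,.13],102);shift([.40,.03,.13],102)
d=r.snapshot('side'); cv2.imwrite('pics/s4.png',cv2.resize(d['frame'][200:400,200:420],None,fx=3,fy=3)[:,:,::-1])
"
```

```text
clock: 6.6
tool_pos: [0.4295, -0.0586, 0.0184]
eef_rot: [0.446, 0.549, -0.549, -0.445]
contact_force: [-0.1, -0.5, 6.2]
opening: 0.695
pos [ 0.429 -0.059  0.018] xang 101.92 tooly [ 0.001 -0.    -1.   ] q7 0.192 t 6.6  SHIFT [   0.2 -111.6    0.3] spin -0.08
pos [ 0.429 -0.059  0.018] xang 101.92 tooly [ 0.001 -0.    -1.   ] q7 0.192 t 6.6  SHIFT [  92.8 -111.7   10.4] spin -0.08
```

View pics/s4.png

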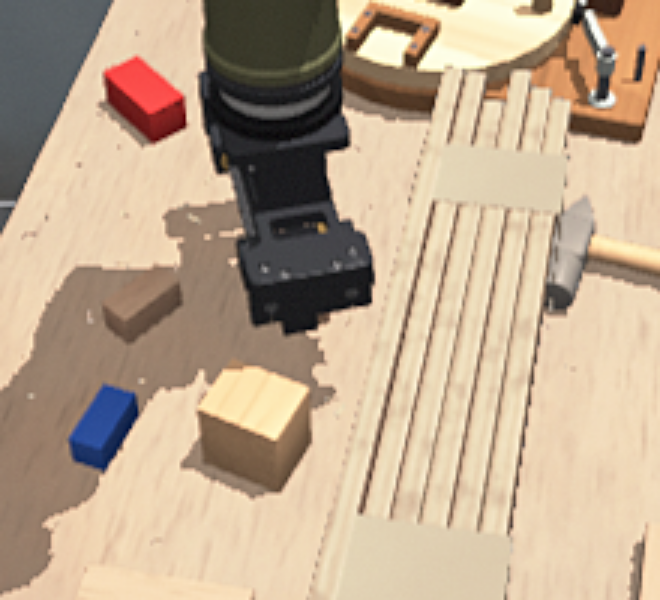

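The opening reads 0.695, which is 61 mm, so the block is held. I'll lift it and carry it to the open area.

```bash
python3 -m inch '0 -20 0 0;0 -50 0 0;0 -70 0 0;40 -70 5 0;93 -70 10 0;93 -60 10 0;93 -30 10 0;93 -10 10 0;93 -3 10 0;93 -3 10 0'
python3 -c "
from h import *
np.set_printoptions(precision=3,suppress=True)
s=r.get_state();print(s['tool_pos'],s['contact_force'],s['opening'])"
```

```text
clock: 7.65
tool_pos: [0.3995, 0.0303, 0.0203]
eef_rot: [-0.445, -0.549, 0.55, 0.446]
contact_force: [0.2, -0.7, 0.3]
opening: 0.694
[0.4  0.03 0.02] [ 0.15  -0.652  0.309] 0.6942361658194893
```

```bash
python3 -m inch '0 2 0 0;0 2 0 0;0 2 0 0'
python3 -m inch '0 0 0 0;0 0 0 0;0 0 0 0;0 -30 0 0;0 -70 0 0;0 -110 0 0;0 -130 0 8;0 -130 0 16;0 -130 0 24;0 -130 0 32' 1
python3 -m inch '0 0 0 8.5;0 0 0 17;0 0 0 25.5;0 0 0 34;0 0 0 42.5;0 0 0 51;0 0 0 58;0 0 0 58;0 0 0 58' 0.4
python3 - <<'E'
from fit import *
d=r.snapshot("wrist"); D["wrist"]=d
L=r.tip_of("wrist","block")
for l in L: print(round(l["p"],2),l["centre"],plane(d,l["centre"],0))
p=fitbox("block",(.03,.06,.03),(.4,.03),keys=("wrist",))
shift([p[0],p[1],.018],np.degrees(p[2]))
cv2.imwrite('pics/w5.png',d['frame'][:,:,::-1])
E
```

```text
clock: 7.95
tool_pos: [0.4006, 0.0303, 0.0196]
eef_rot: [0.446, 0.549, -0.549, -0.445]
contact_force: [-0.4, 0.9, -0.1]
opening: 0.693
clock: 8.95
tool_pos: [0.4004, 0.0303, 0.1497]
eef_rot: [0.579, 0.406, -0.405, -0.579]
contact_force: [0.3, -0.1, -1.2]
opening: 0.996
clock: 9.85
tool_pos: [0.4001, 0.0305, 0.149]
eef_rot: [0.703, 0.077, -0.077, -0.703]
contact_force: [1.0, -0.6, -0.6]
opening: 0.7
0.6 [103.1, 253.9] [0.3263 0.1191 0.    ]
0.59 [397.3, 207.9] [ 0.3252 -0.1658  0.    ]
0.56 [231.2, 324.9] [0.4029 0.0305 0.    ]
block [0.4032 0.031  0.3007] yaw deg 17.227769720249114 cost 0.03326546262262986
pos [0.4002 0.0303 0.149 ] xang 12.43 tooly [-0.0001  0.0001 -1.    ] q7 -0.485 t 10.1  SHIFT [  3.1 131.   -0. ] spin -4.79
```

View pics/w5.png

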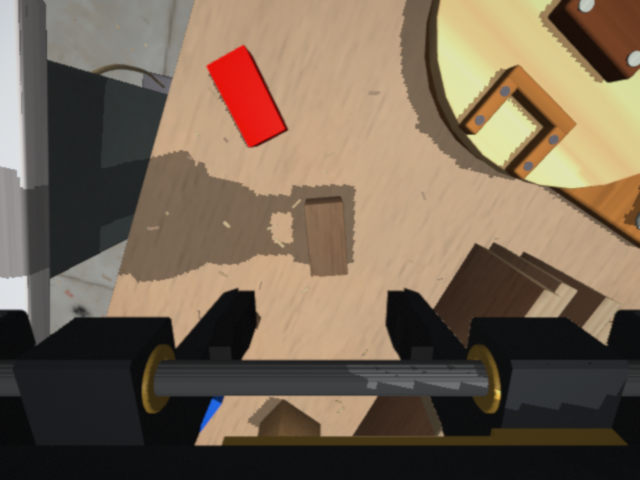

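The wrist view shows the block at (326,237) in the clear. The fit is excellent (IoU error 3%): (0.403, 0.031) at yaw 17.2°. I'll grasp across the 30 mm with the tips 17–18 mm above its underside.

```bash
python3 -m inch '3 40 0 -5;3 80 0 -5;3 110 0 -5;3 123 0 -5;3 123 0 -5;3 123 0 -5'
python3 -m inch '0 0 0 0;0 0 0 0;0 0 0 0;0 0 0 0;0 0 0 0;0 0 0 0' -1 15
python3 -m inch '0 -40 0 0;0 -90 0 0;0 -120 0 0;0 -120 0 0'
python3 - <<'E'
from h import *
for n in("scene","wrist"):
    d=r.snapshot(n); cv2.imwrite(f'pics/{n}6.png',d['frame'][:,:,::-1])
shift([.45,.1,.15],-24)
E
```

```text
clock: 10.7
tool_pos: [0.3936, 0.0218, 0.039]
eef_rot: [0.707, 0.096, -0.123, -0.69]
contact_force: [-0.5, -0.9, 0.3]
opening: 0.696
clock: 11.3
tool_pos: [0.3936, 0.0218, 0.0402]
eef_rot: [0.707, 0.096, -0.123, -0.69]
contact_force: [1.2, -0.1, -1.0]
opening: 0.176
clock: 11.7
tool_pos: [0.3962, 0.0252, 0.1602]
eef_rot: [0.707, 0.095, -0.126, -0.69]
contact_force: [2.6, -0.4, -2.2]
opening: 0.006
pos [0.3990653  0.0273172  0.16380289] xang 17.86 tooly [-0.02796954 -0.02531369 -0.99928821] q7 -0.75 t 11.8  SHIFT [71.2 10.5 53.7] spin 41.86
```

View pics/wrist6.png

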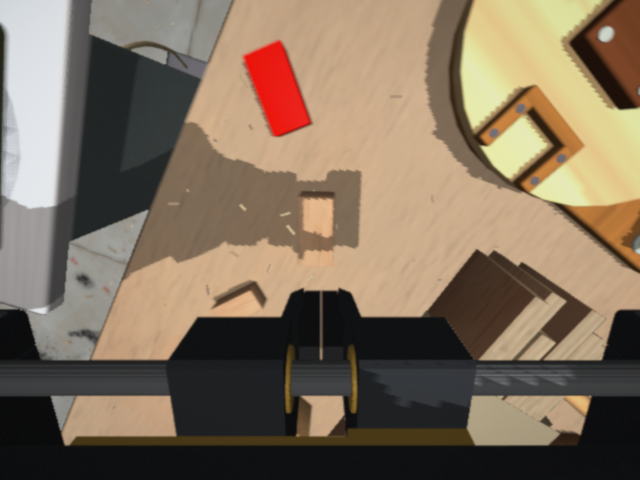

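The arm hit its inner reach limit there: it stopped at z 0.039 tilted, and the jaws closed on nothing. The block is still on the bench at (318,228). I'll check which joint limits it.

```bash
python3 - <<'E'
from fit import *
s=r.get_state(); print(s["q"],s["tool_pos"],s["clock"])
d=r.snapshot("wrist"); D["wrist"]=d
p=fitbox("block",(.03,.06,.03),(.4,.03),keys=("wrist",))
p=fitbox("block",(.03,.06,.03),(.4,.03),keys=("scene","side"))
E
```

```text
[ 0.169   0.6456 -0.5739  2.2629  0.8083  0.4951 -0.7551] [0.398  0.0251 0.1605] 11.9
block [0.3866 0.0247 0.2898] yaw deg 16.602928572072507 cost 0.05346681881687776
block [0.3866 0.0259 0.3132] yaw deg 17.946620220706084 cost 0.23628757608926398
```

View pics/scene6.png

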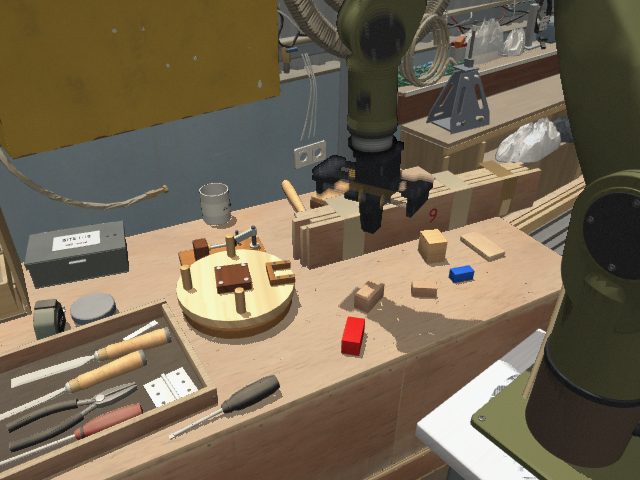

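The block was nudged to (0.387, 0.025), yaw about 17°. I'll first move outward a little, open, and see whether the tool straightens. Then I'll spin back to the jaw direction that did reach here.

```bash
python3 -m inch '10 0 0 -8.5;10 0 0 -17;10 0 0 -25.5;10 0 0 -34' 1
python3 -c "
from h import *
np.set_printoptions(precision=4,suppress=True)
shift([.395,.027,.12],107);print(r.get_state()['q'])"
```

```text
clock: 12.5
tool_pos: [0.4064, 0.0283, 0.1582]
eef_rot: [0.639, 0.295, -0.328, -0.631]
contact_force: [0.2, 0.1, -0.9]
opening: 0.345
pos [0.4064 0.0283 0.1582] xang 52.28 tooly [-0.0371 -0.0306 -0.9988] q7 -0.27 t 12.5  SHIFT [-6.2 38.6  7.8] spin -54.72
[ 0.2666  0.6997 -0.7492  2.2315  0.9063  0.6122 -0.2697]
```

```bash
python3 -m inch '0 0 0 -8.5;0 0 0 -17;0 0 0 -25;0 0 0 -25' 1
python3 -c "
from h import *
np.set_printoptions(precision=4,suppress=True)
shift([.395,.027,.12],107);print(r.get_state()['q'])"
```

```text
clock: 12.9
tool_pos: [0.4063, 0.0283, 0.1581]
eef_rot: [-0.553, -0.423, 0.457, 0.553]
contact_force: [-0.0, 0.6, -0.3]
opening: 0.707
pos [0.4063 0.0283 0.1581] xang 76.96 tooly [-0.0375 -0.0298 -0.9989] q7 0.089 t 12.9  SHIFT [-2.4 38.5  9.6] spin -30.04
[ 0.3292  0.7348 -0.8628  2.2287  0.9654  0.6852  0.0887]
```

The tool keeps a 2.75° tilt, with its tips leaning toward the robot, because commands restart from the clamped pose. That is tolerable, and my shift computation accounts for the full rotation. Next I'll spin to 107° and descend in stages, watching the tracking.

```bash
python3 -m inch '-2.4 38 9.6 -8;-2.4 38 9.6 -16;-2.4 38 9.6 -24;-2.4 38 9.6 -30;-2.4 38 9.6 -30;-2.4 38 9.6 -30' 1
python3 -c "
from h import *
np.set_printoptions(precision=4,suppress=True)
shift([.395,.027,.05],107);print(r.get_state()['q'])"
```

```text
clock: 13.5
tool_pos: [0.3956, 0.0272, 0.1213]
eef_rot: [-0.418, -0.551, 0.583, 0.426]
contact_force: [0.2, -0.2, 0.1]
opening: 1.007
pos [0.3956 0.0272 0.1213] xang 106.66 tooly [-0.0357 -0.03   -0.9989] q7 0.397 t 13.5  SHIFT [ 1.3 71.2 -2.5] spin -0.34
[ 0.3215  0.8219 -0.8747  2.2881  1.1681  0.674   0.3968]
```

```bash
python3 -m inch '0.5 25 -1 0;1 50 -2 0;1 71 -2.5 0;1 71 -2.5 0;1 71 -2.5 0'
python3 -c "
from h import *
np.set_printoptions(precision=4,suppress=True)
shift([.395,.027,.024],107);print(r.get_state()['q'])"
```

```text
clock: 14.0
tool_pos: [0.3952, 0.0269, 0.0508]
eef_rot: [-0.418, -0.552, 0.584, 0.425]
contact_force: [0.2, 1.2, 1.0]
opening: 0.999
pos [0.3952 0.0269 0.0508] xang 106.83 tooly [-0.0356 -0.0299 -0.9989] q7 0.128 t 14.0  SHIFT [ 0.7 26.7 -1. ] spin -0.17
[ 0.2546  0.9677 -0.7695  2.3205  1.4799  0.6329  0.1281]
```

```bash
python3 -m inch '0.7 15 -0.5 0;0.7 27 -1 0;0.7 27 -1 0;0.7 27 -1 0'
python3 -m inch '0 0 0 0;0 0 0 0;0 0 0 0;0 0 0 0;0 0 0 0;0 0 0 0' -1 15
python3 -c "
from h import *
np.set_printoptions(precision=4,suppress=True)
shift([.42,.075,.045],65);print(r.get_state()['q'])"
```

```text
clock: 14.4
tool_pos: [0.3956, 0.027, 0.0245]
eef_rot: [-0.418, -0.552, 0.583, 0.425]
contact_force: [-1.0, -0.3, 0.5]
opening: 0.999
clock: 15.0
tool_pos: [0.3954, 0.0269, 0.0239]
eef_rot: [-0.418, -0.552, 0.584, 0.424]
contact_force: [0.6, -0.1, 6.0]
opening: 0.68
pos [0.3954 0.0269 0.0239] xang 106.91 tooly [-0.0341 -0.0299 -0.999 ] q7 0.035 t 15.0  SHIFT [ 38.5 -23.4 -36.6] spin 41.91
[ 0.2465  1.0329 -0.7555  2.3231  1.5919  0.6516  0.0353]
```

```bash
python3 -m inch '0 -15 0 0;5 -25 -5 0;15 -25 -15 8;25 -25 -25 16;38.5 -24 -36.6 24;38.5 -24 -36.6 32;38.5 -24 -36.6 40;38.5 -24 -36.6 42;38.5 -24 -36.6 42;38.5 -24 -36.6 42'
python3 -c "
from h import *
np.set_printoptions(precision=4,suppress=True)
shift([.42,.075,.026],65);print(r.get_state()['q'],r.get_state()['opening'])
d=r.snapshot('scene'); cv2.imwrite('pics/sc7.png',cv2.resize(d['frame'][150:400,150:470],None,fx=2.3,fy=2.3)[:,:,::-1])"
```

```text
clock: 16.0
tool_pos: [0.4198, 0.0749, 0.0452]
eef_rot: [0.599, 0.363, -0.396, -0.594]
contact_force: [0.0, 0.7, 0.5]
opening: 0.678
pos [0.4198 0.0749 0.0452] xang 64.96 tooly [-0.0351 -0.0299 -0.9989] q7 -0.567 t 16.0  SHIFT [ 1.  19.2 -0.5] spin -0.04
[ 0.1477  0.9778 -0.7488  2.2313  1.3819  0.6289 -0.5665] 0.6780353356688121
```

View pics/sc7.png

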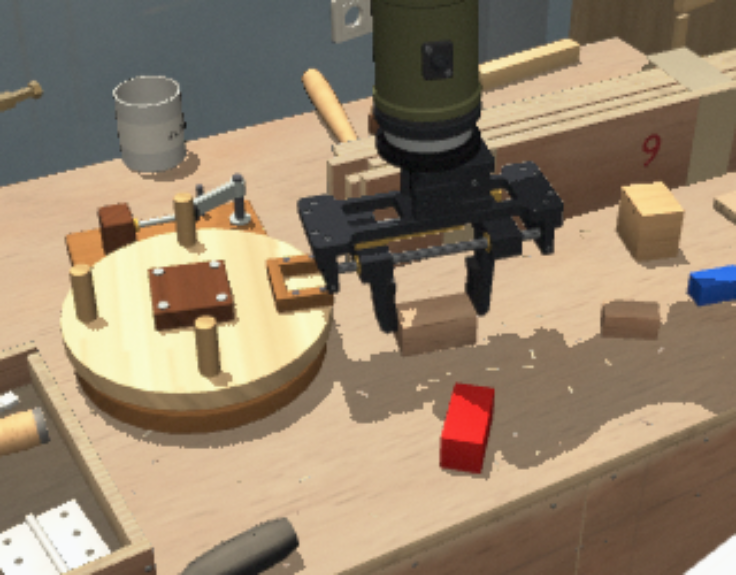

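The block is held clear of the turntable. I'll set it down, release, rise and turn the jaws by 90°.

```bash
python3 -m inch '1 12 0 0;1 20 -0.5 0;1 20 -0.5 0;1 20 -0.5 0'
python3 -m inch '0 0 0 0;0 0 0 0;0 0 0 0;0 -30 0 0;0 -70 0 0;0 -110 0 0;0 -130 0 8;0 -130 0 16;0 -130 0 24;0 -130 0 32' 1
python3 -m inch '0 0 0 8.5;0 0 0 17;0 0 0 25.5;0 0 0 34;0 0 0 42.5;0 0 0 51;0 0 0 58;0 0 0 58;0 0 0 58' 0.4
cat > tt.py <<'E'
from fit import *
d=r.snapshot("wrist"); D["wrist"]=d
p=fitbox("block",(.03,.06,.03),(.42,.075),keys=("wrist",))
shift([p[0],p[1],.10],np.degrees(p[2]))
print(r.get_state()["q"])
cv2.imwrite('pics/w8.png',d['frame'][:,:,::-1])
for nm,z in(("slot",.046),("peg_1",.092),("station",.046)):
    for l in r.tip_of("wrist",nm): print(nm,round(l["p"],2),l["centre"],plane(d,l["centre"],z))
E
python3 tt.py
```

```text
clock: 16.45
tool_pos: [0.4199, 0.0751, 0.0253]
eef_rot: [0.599, 0.363, -0.395, -0.594]
contact_force: [0.4, -0.2, -1.0]
opening: 0.682
clock: 17.45
tool_pos: [0.4246, 0.0788, 0.1556]
eef_rot: [0.685, 0.184, -0.213, -0.672]
contact_force: [-0.0, -0.2, -0.6]
opening: 1.004
clock: 18.35
tool_pos: [0.4245, 0.0791, 0.1553]
eef_rot: [0.703, -0.162, 0.143, -0.677]
contact_force: [0.5, 0.1, -0.3]
opening: 0.7
block [0.4118 0.0778 2.7045] yaw deg 154.95661423927754 cost 0.04909721404501299
pos [0.4245 0.0789 0.1551] xang -25.08 tooly [-0.035  -0.0296 -0.999 ] q7 -1.451 t 18.55  SHIFT [-10.   55.5  -4.1] spin -0.03
[ 0.0026  0.6668 -0.4842  2.173   0.6746  0.503  -1.4512]
slot 0.64 [141.6, 388.6] [0.4934 0.1234 0.046 ]
```

View pics/w8.png

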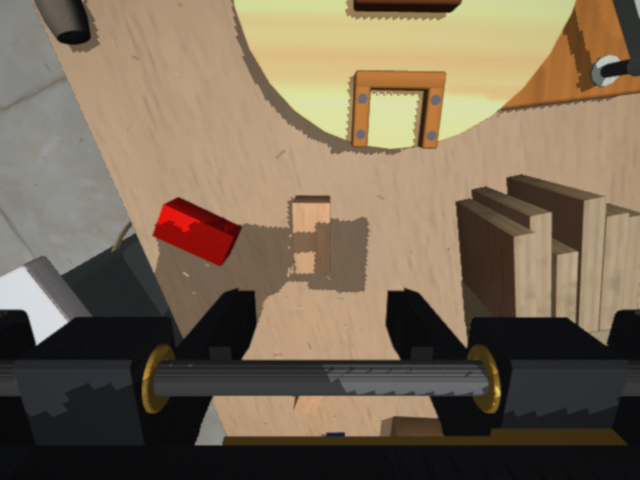

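The wrist view shows the block at (311,236) aligned with the jaws, and the slot's rails at (400,110) nearly parallel to it. I'll descend in stages and check that the tilt does not grow.

```bash
cat > st.py <<'E'
from h import *
import sys
np.set_printoptions(precision=4,suppress=True)
a=[float(v) for v in sys.argv[1:]]
shift(a[:3],a[3] if len(a)>3 else None); s=r.get_state(); print("q",s["q"],"F",s["contact_force"],"open",s["opening"])
E
python3 -m inch '-10 25 -4 0;-10 55 -4 0;-10 55 -4 0'
python3 st.py .412 .078 .06 -25.05
python3 - <<'E'
from h import *
np.set_printoptions(precision=4,suppress=True)
E
```

```text
clock: 19.0
tool_pos: [0.4103, 0.0774, 0.0987]
eef_rot: [0.704, -0.164, 0.142, -0.676]
contact_force: [-0.4, -0.1, 0.9]
opening: 0.7
pos [0.4103 0.0774 0.0987] xang -25.06 tooly [-0.0393 -0.0323 -0.9987] q7 -1.614 t 19.0  SHIFT [ 2.1 38.6  3. ] spin -0.01
q [-0.1231  0.7598 -0.302   2.2508  0.8439  0.3007 -1.6137] F [-0.3689 -0.1276  0.8831] open 0.6995081431467516
```

Joint 6 falls toward its 0.04 limit here. Grasping 18 mm nearer the far end of the block takes it further out and keeps a margin.

```bash
python3 st.py .4196 .0943 .06 -25.05
python3 -m inch '2 15 10 0;3 38 21 0;3 38 21 0;3 38 21 0'
python3 st.py .4196 .0943 .028 -25.05
```

```text
pos [0.4103 0.0774 0.0987] xang -25.06 tooly [-0.0393 -0.0323 -0.9987] q7 -1.614 t 19.0  SHIFT [ 2.1 37.7 21. ] spin -0.01
q [-0.1231  0.7598 -0.302   2.2508  0.8439  0.3007 -1.6137] F [-0.3689 -0.1276  0.8831] open 0.6995081431467516
clock: 19.4
tool_pos: [0.4223, 0.0944, 0.0624]
eef_rot: [0.703, -0.163, 0.144, -0.677]
contact_force: [-0.9, -0.4, 0.0]
opening: 0.701
pos [0.4223 0.0944 0.0624] xang -25.12 tooly [-0.0347 -0.0305 -0.9989] q7 -1.692 t 19.4  SHIFT [-1.8 34.4  0.3] spin -0.07
q [-0.2149  0.838  -0.2011  2.2265  0.9077  0.2107 -1.6922] F [-0.9161 -0.3902  0.0128] open 0.701209443097553
```

```bash
python3 -m inch '-1 10 0 0;-1.8 18 0 0;-1.8 18 0 0'
python3 st.py .4196 .0943 .028 -25.05
```

```text
clock: 19.7
tool_pos: [0.4199, 0.0942, 0.0445]
eef_rot: [0.703, -0.163, 0.144, -0.677]
contact_force: [-0.7, 0.6, -0.2]
opening: 0.699
pos [0.4199 0.0942 0.0445] xang -25.16 tooly [-0.0346 -0.0305 -0.9989] q7 -1.737 t 19.7  SHIFT [ 0.  16.4  0.7] spin -0.11
q [-0.2719  0.8754 -0.1114  2.2395  0.9544  0.1257 -1.737 ] F [-0.7192  0.594  -0.1696] open 0.6986259737366963
```

```bash
python3 -m inch '6 0 0.7 0;10 8 0.7 0;10 15 0.7 0;10 15 0.7 0'
python3 st.py .4290 .0900 .028 -25.05
```

```text
clock: 20.1
tool_pos: [0.4292, 0.0903, 0.0281]
eef_rot: [0.703, -0.164, 0.144, -0.677]
contact_force: [-0.6, 0.2, -0.1]
opening: 0.699
pos [0.4292 0.0903 0.0281] xang -25.19 tooly [-0.0348 -0.0301 -0.9989] q7 -1.747 t 20.1  SHIFT [-0.1  0.1 -0.3] spin -0.14
q [-0.2726  0.9124 -0.0849  2.2171  0.9819  0.1016 -1.7466] F [-0.6314  0.1914 -0.1082] open 0.6986959767586095
```

Reached. Now close and lift.

```bash
python3 -m inch '0 0 0 0;0 0 0 0;0 0 0 0;0 0 0 0;0 0 0 0;0 0 0 0' -1 15
python3 -m inch '0 -20 3 0;0 -50 5 0;0 -85 5 0;0 -85 5 0;0 -85 5 0'
python3 - <<'E'
from fit import *
s=r.get_state(); print(s["q"],s["opening"],s["tool_pos"],s["clock"])
for n in("scene","wrist"):
    d=r.snapshot(n); cv2.imwrite(f'pics/{n}9.png',d['frame'][:,:,::-1])
    for nm,z in(("slot",.046),("peg_1",.092),("station",.046)):
        for l in r.tip_of(n,nm): print(n,nm,round(l["p"],2),l["centre"],plane(d,l["centre"],z))
E
```

```text
clock: 20.7
tool_pos: [0.4289, 0.0908, 0.0287]
eef_rot: [0.703, -0.163, 0.144, -0.677]
contact_force: [-0.2, 0.6, 2.3]
opening: 0.347
clock: 21.2
tool_pos: [0.4343, 0.0974, 0.1135]
eef_rot: [0.703, -0.163, 0.145, -0.677]
contact_force: [0.0, -0.1, -0.4]
opening: 0.345
[-0.0719  0.7563 -0.427   2.166   0.7919  0.4323 -1.5877] 0.3432415050672229 [0.4334 0.0972 0.1124] 21.3
scene slot 0.65 [274.9, 292.5] [0.4905 0.1225 0.046 ]
scene peg_1 0.76 [230.8, 229.5] [0.6271 0.1679 0.092 ]
scene peg_1 0.75 [268.2, 180.6] [0.5757 0.296  0.092 ]
scene peg_1 0.7 [291.1, 237.2] [0.462  0.2545 0.092 ]
scene station 0.86 [248.9, 222.6] [0.6437 0.1778 0.046 ]
wrist slot 0.72 [179.8, 398.1] [0.4937 0.1247 0.046 ]
```

View pics/wrist9.png

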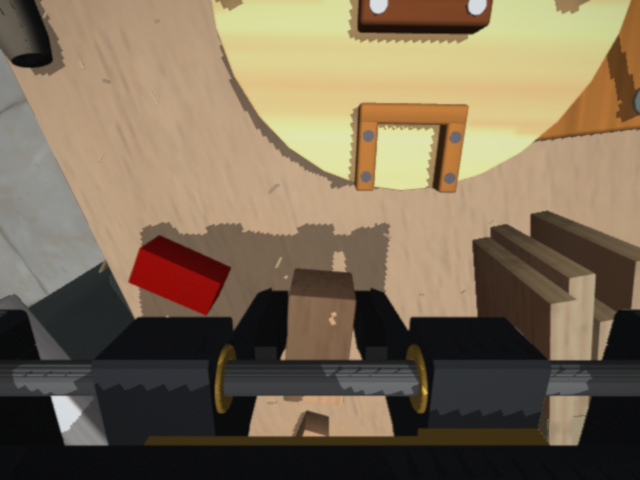

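View pics/scene9.png

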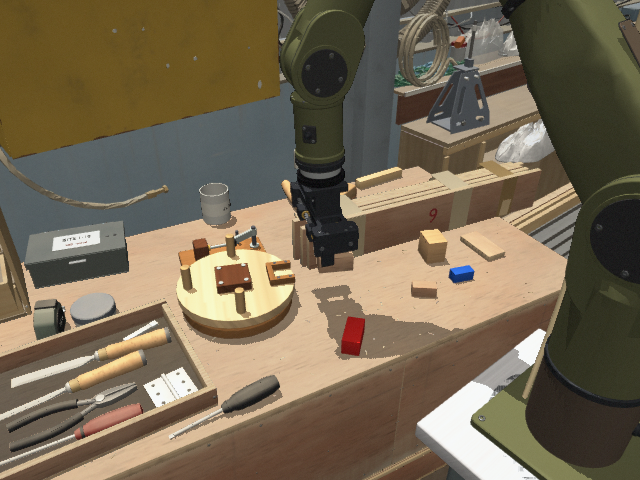

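The block is held: the opening reads 30.2 mm and it spans (288–355, 270–360) in the wrist view. The slot's U is at (410,148). I'll enlarge it to fit the slot frame accurately.

```bash
python3 - <<'E'
import cv2
f=cv2.imread("pics/wrist9.png"); cv2.imwrite("pics/w9z.png",cv2.resize(f[90:205,340:490],None,fx=5,fy=5,interpolation=cv2.INTER_CUBIC))
cv2.imwrite("pics/w9b.png",cv2.resize(f[255:375,270:390],None,fx=5,fy=5,interpolation=cv2.INTER_CUBIC))
E
```

```text
(no output)
```

View pics/w9z.png

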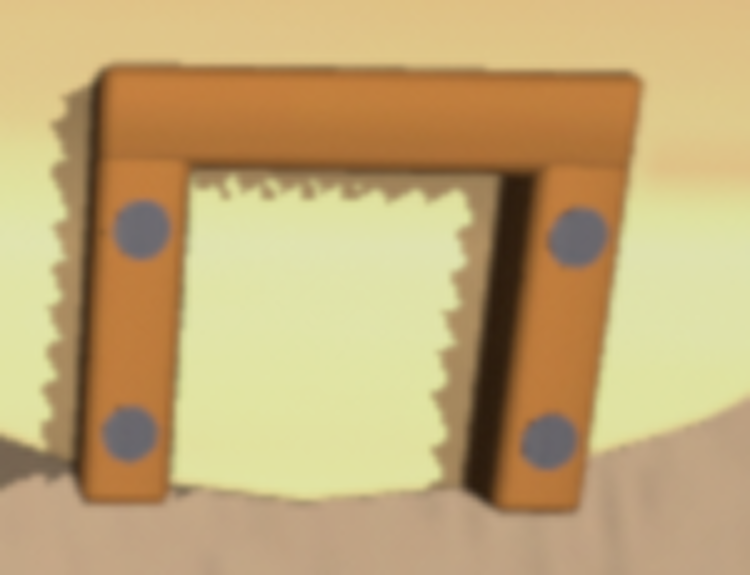

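View pics/w9b.png

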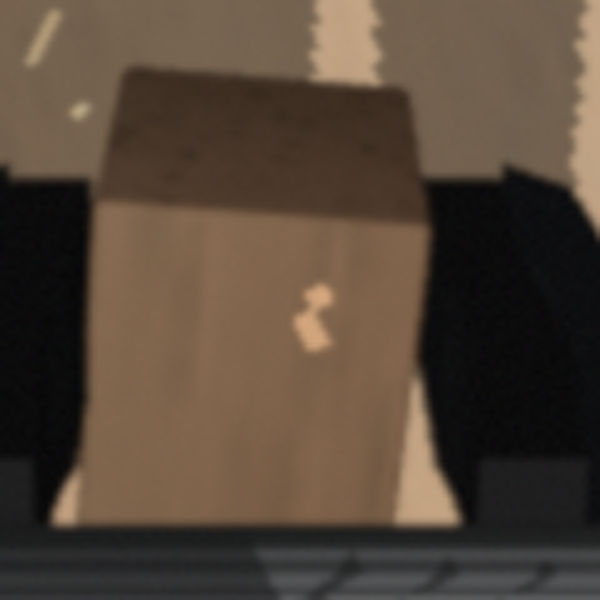

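```bash
cat > pix.py <<'E'
from h import *
np.set_printoptions(precision=4,suppress=True)
d=r.snapshot("wrist")
s=r.get_state(); R=Ro.from_quat(s["eef_rot"]).as_matrix(); T=s["tool_pos"]
pts=dict(Lo=(190,357),Li=(190,373.6),Ri=(191.6,439.4),Ro=(192,456),wLi=(122.4,377.6),wRi=(124,448),s1=(135.8,368.2),s2=(176.8,366),s3=(137.4,455.4),s4=(178.2,449.8))
W={k:plane(d,v,.060) for k,v in pts.items()}
for k in W: print(k,W[k][:2])
ang=lambda a,b:np.degrees(np.arctan2(*(W[b]-W[a])[1::-1]))
print("rad dirs",ang("wLi","Li"),ang("wRi","Ri"),ang("s1","s2"),ang("s3","s4"),"tang",ang("Li","Ri"),ang("s1","s3"),ang("wLi","wRi"))
print("inner w",np.linalg.norm(W["Li"]-W["Ri"]),np.linalg.norm(W["wLi"]-W["wRi"]),"len",np.linalg.norm(W["wLi"]-W["Li"]))
# outer ends are at x=103; inner wall at 68
e=(W["Li"]+W["Ri"])/2; w=(W["wLi"]+W["wRi"])/2; print("end mid",e,"wall mid",w)
bt=[plane(d,(295,289.4),T[2]+.0015),plane(d,(300,356),T[2]+.0015)]
bb=[plane(d,(268.6,295),T[2]-.0285),plane(d,(273.4,351.6),T[2]-.0285)]
for nm,b in(("top",bt),("bot",bb)):
    v=b[1]-b[0]; m=(b[0]+b[1])/2; print(nm,"width",np.linalg.norm(v),"ang",np.degrees(np.arctan2(v[1],v[0])),"mid",m,"in tool",R.T@(m-T)*1000)
print("tool x ang",np.degrees(np.arctan2(R[1,0],R[0,0])),T)
E
python3 pix.py
```

```text
Lo [0.4702 0.1322]
Li [0.4784 0.1284]
Ri [0.5107 0.1124]
Ro [0.5188 0.1084]
wLi [0.4935 0.1599]
wRi [0.5258 0.1439]
s1 [0.4866 0.1559]
s2 [0.4774 0.1368]
s3 [0.5272 0.136 ]
s4 [0.5181 0.117 ]
rad dirs -115.51963831581347 -115.68844462829169 -115.67195499726935 -115.77786715544418 tang -26.314818515159835 -26.084560350371405 -26.347592905083342
inner w 0.03597474705086968 0.036077906498828353 len 0.03493347874569406
end mid [0.4946 0.1204 0.06  ] wall mid [0.5097 0.1519 0.06  ]
top width 0.029157193502699557 ang -29.34696408344498 mid [0.4382 0.1063 0.1145] in tool [ 0.3262 -1.9075  9.5023]
bot width 0.029526949614451528 ang -29.919372748797155 mid [0.4378 0.1057 0.0845] in tool [ 0.8012 28.0942 10.0059]
tool x ang -25.133664932663592 [0.4338 0.0978 0.113 ]
```

The geometry checks out: the inner width measures 36 mm (given 35) and the length 34.9 mm (given 35). This puts the slot direction at −115.9° and the axis at (0.539, 0.213). The block sits 4.5° clockwise in the jaws with its inner end 10 mm ahead of the TCP, so the tool's x should point to −21.6°. I'll go to a hover first.

```bash
python3 st.py .5047 .1408 .100 -21.6
```

```text
pos [0.4338 0.0978 0.113 ] xang -25.13 tooly [-0.0351 -0.03   -0.9989] q7 -1.587 t 21.75  SHIFT [46.2  9.2 69.5] spin -3.53
q [-0.0713  0.7553 -0.4289  2.1651  0.7911  0.4331 -1.5871] F [-0.3101  0.3682 -0.5846] open 0.3436084092389062
```

```bash
python3 -m inch '20 5 30 -1.7;40 9 60 -3.5;46 9 69.5 -3.5;46 9 69.5 -3.5;46 9 69.5 -3.5'
python3 st.py .5047 .1408 .077 -21.6
python3 - <<'E'
from h import *
d=r.snapshot("side"); cv2.imwrite("pics/s10.png",cv2.resize(d["frame"][140:280,260:440],None,fx=4,fy=4,interpolation=2)[:,:,::-1])
d=r.snapshot("wrist"); cv2.imwrite("pics/w10.png",d["frame"][:,:,::-1])
d=r.snapshot("scene"); cv2.imwrite("pics/sc10.png",cv2.resize(d["frame"][200:350,160:350],None,fx=4,fy=4,interpolation=2)[:,:,::-1])
E
```

```text
clock: 22.25
tool_pos: [0.5037, 0.1402, 0.1002]
eef_rot: [0.707, -0.143, 0.122, -0.681]
contact_force: [0.8, -1.1, -0.3]
opening: 0.345
pos [0.5037 0.1402 0.1002] xang -21.65 tooly [-0.0361 -0.0309 -0.9989] q7 -1.454 t 22.25  SHIFT [ 1.2 23.1  1.9] spin -0.05
q [-0.068   0.8465 -0.5101  1.9385  0.7295  0.6024 -1.4536] F [ 0.8116 -1.0959 -0.2582] open 0.3445840226439757
```

View pics/w10.png

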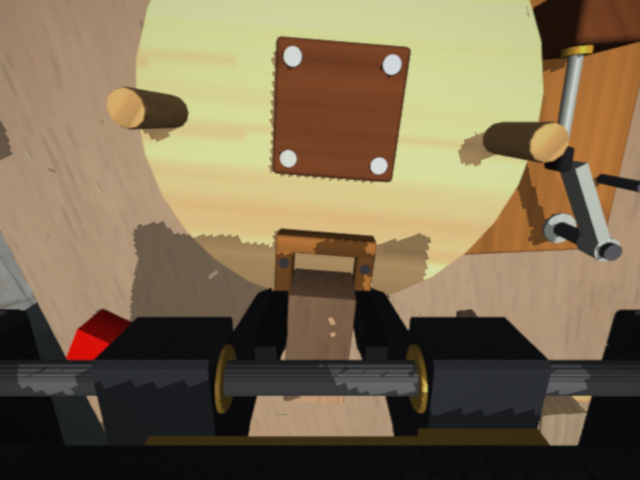

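View pics/sc10.png

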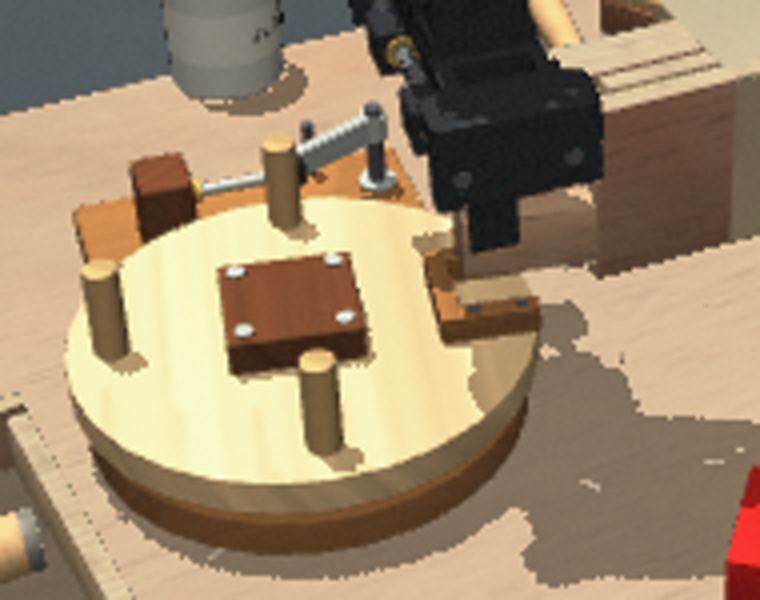

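View pics/s10.png

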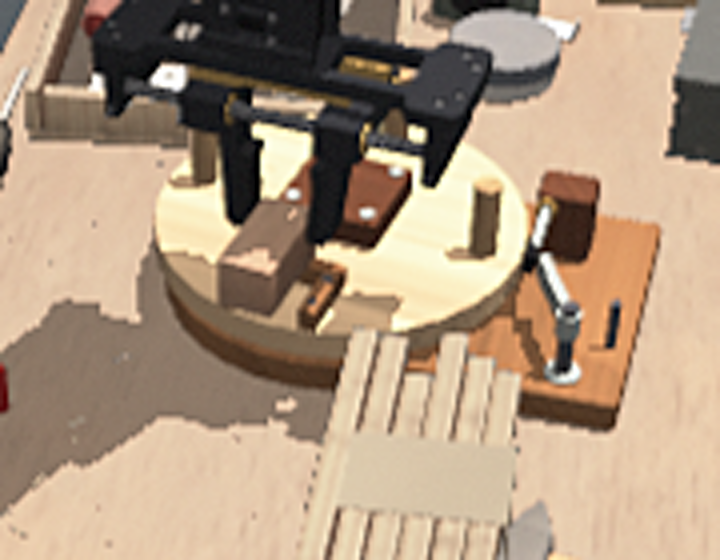

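```bash
python3 - <<'E'
import cv2
f=cv2.imread("pics/w10.png"); cv2.imwrite("pics/w10z.png",cv2.resize(f[220:310,260:390],None,fx=6,fy=6,interpolation=cv2.INTER_CUBIC))
E
```

```text
(no output)
```

View pics/w10z.png

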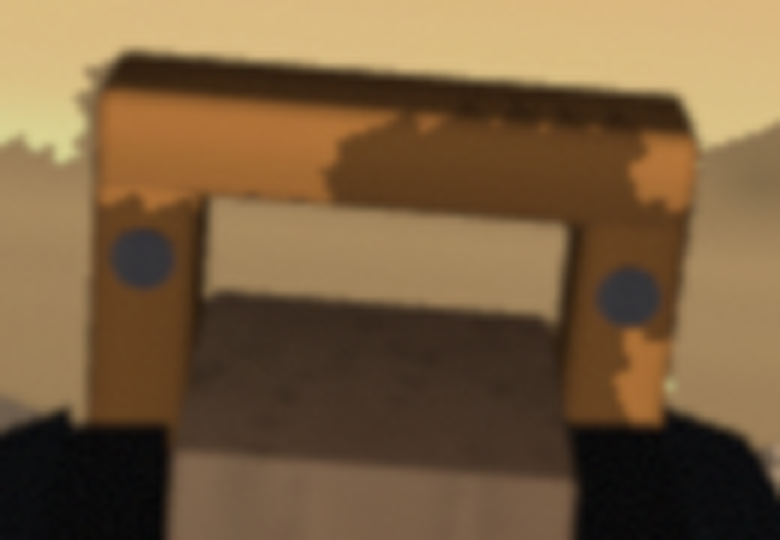

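```bash
python3 - <<'E'
from h import *
np.set_printoptions(precision=4,suppress=True)
d=r.snapshot("wrist"); T=r.get_state()["tool_pos"]; z=T[2]-.0285
P=lambda u,v,z: plane(d,(220+v/6,260+u/6),z)
w=[P(205,195,.06),P(575,220,.06)]; b=[P(212,293,z),P(557,322,z)]
s=[P(143,258,.06),P(630,297,.06)]; t=[P(180,450,z+.03),P(577,477,z+.03)]
for n,q in(("wall",w),("block bot",b),("screws",s),("block top",t)):
    v=q[1]-q[0]; print(n,np.linalg.norm(v),np.degrees(np.arctan2(v[1],v[0])),(q[0]+q[1])/2)
a=np.radians(-26); tx=np.array([np.cos(a),np.sin(a),0]); rad=np.array([np.sin(a),-np.cos(a),0])
for n,q in(("wall",w),("screws",s),("bb",b),("bt",t)): m=(q[0]+q[1])/2; print(n,"lat",m@tx*1000,"rad",m@rad*1000)
E
python3 st.py .5047 .1408 .077 -21.6
```

```text
wall 0.03391423361861356 -25.29209172494357 [0.5094 0.1519 0.06  ]
block bot 0.03000738919879194 -26.320451919341842 [0.5074 0.1478 0.0721]
screws 0.045240373256755825 -26.068448821270813 [0.5066 0.1456 0.06  ]
block top 0.0289501693715816 -25.327313426030237 [0.5077 0.1488 0.1021]
wall lat 391.2491671216289 rad -359.857466560992
screws lat 391.4981868994274 rad -352.8987960714477
bb lat 391.27086591353606 rad -355.2622459544894
bt lat 391.12415232565803 rad -356.26743776379885
pos [0.5038 0.1401 0.1006] xang -21.64 tooly [-0.0355 -0.0309 -0.9989] q7 -1.453 t 22.45  SHIFT [ 1.1 23.5  2. ] spin -0.04
q [-0.0679  0.8458 -0.5101  1.9387  0.7295  0.6024 -1.4534] F [ 0.3233 -0.6554  0.2449] open 0.3470601136884857
```

Lateral and yaw agreement is within about 0.3 mm and 1°, and the block's end sits 4 mm short of the wall. I'll descend straight.

```bash
python3 -m inch '0.2 10 0.4 0;0.4 18 0.8 0;0.5 24 1.1 0;0.5 24 1.1 0'
python3 -m inch '0 1 0 0;0 2 0 0;0 2 0 0'
python3 st.py .5038 .1401 .0747 -21.6
```

```text
clock: 22.85
tool_pos: [0.5042, 0.1408, 0.0754]
eef_rot: [0.707, -0.143, 0.122, -0.681]
contact_force: [0.5, 0.7, -0.1]
opening: 0.349
clock: 23.15
tool_pos: [0.5047, 0.1411, 0.0748]
eef_rot: [0.707, -0.143, 0.123, -0.682]
contact_force: [-0.8, -0.0, 1.7]
opening: 0.347
pos [0.5047 0.1411 0.0748] xang -21.64 tooly [-0.0344 -0.0296 -0.999 ] q7 -1.49 t 23.15  SHIFT [-0.4  0.1 -1.2] spin -0.04
q [-0.092   0.8858 -0.4707  1.9464  0.7718  0.5486 -1.4904] F [-0.7627 -0.0011  1.6619] open 0.3466478150321372
```

```bash
python3 -m inch '0.1 -0.5 1 0;0.2 -0.5 2 0;0.2 -0.5 2.5 0;0.2 -0.5 2.5 0'
python3 - <<'E'
from h import *
print(r.get_state()["contact_force"])
d=r.snapshot("side"); cv2.imwrite("pics/s11.png",cv2.resize(d["frame"][150:270,280:430],None,fx=5,fy=5,interpolation=2)[:,:,::-1])
d=r.snapshot("wrist"); cv2.imwrite("pics/w11.png",cv2.resize(d["frame"][220:340,240:400],None,fx=4.5,fy=4.5,interpolation=2)[:,:,::-1])
E
```

```text
clock: 23.55
tool_pos: [0.5055, 0.1424, 0.0748]
eef_rot: [0.708, -0.143, 0.123, -0.681]
contact_force: [-1.4, -1.9, 0.6]
opening: 0.349
[-1.41375414 -1.86745454  0.61467006]
```

View pics/s11.png

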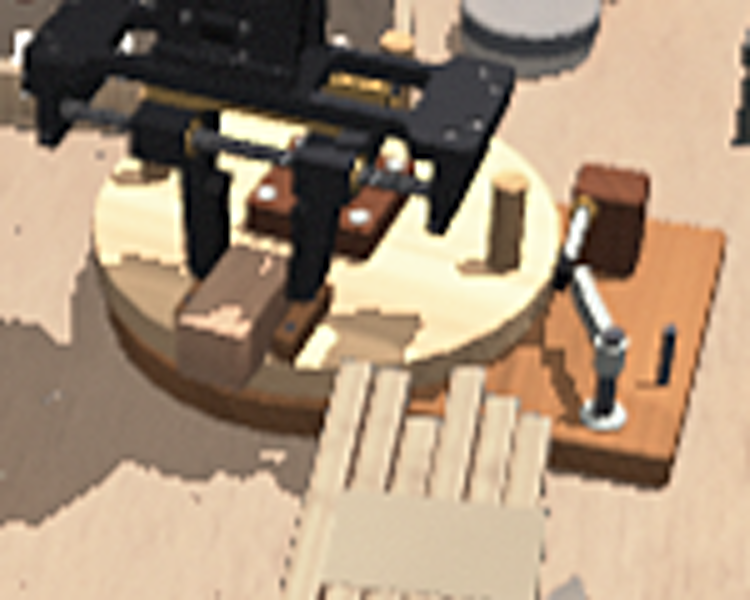

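View pics/w11.png

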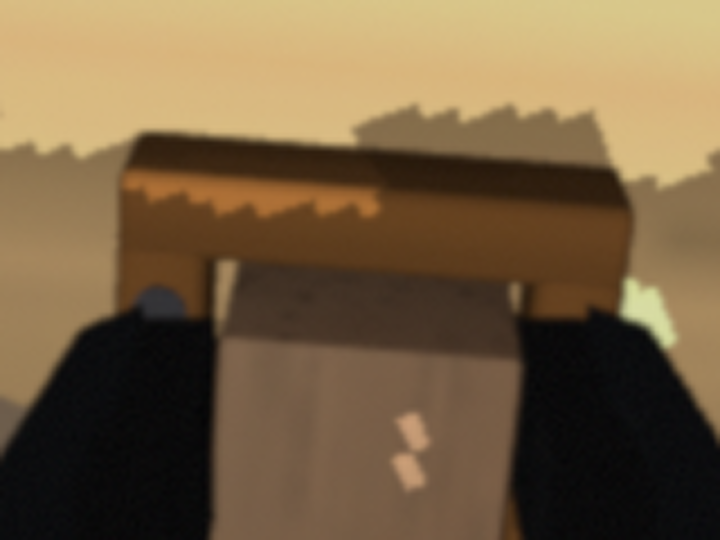

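The block lies in the slot against the inner wall, with a light 2.3 N reaction and small even gaps to both rails. I'll release by opening only a little and rise.

```bash
python3 -m inch '0 0 0 0;0 0 0 0;0 0 0 0;0 -10 0 0;0 -30 0 0;0 -60 0 0;0 -85 0 0;0 -85 0 0' 0.05
python3 - <<'E'
from h import *
np.set_printoptions(precision=4,suppress=True)
for n in("scene","side","wrist"):
    d=r.snapshot(n); cv2.imwrite(f"pics/{n}12.png",d["frame"][:,:,::-1])
    for nm,z in(("slot",.046),("peg_1",.092),("block",.046)):
        for l in r.tip_of(n,nm): print(n,nm,round(l["p"],2),np.round(l["centre"],1),plane(d,l["centre"],z))
E
python3 st.py .481 .286 .15 -26
```

```text
clock: 24.45
tool_pos: [0.5107, 0.1473, 0.1633]
eef_rot: [0.705, -0.141, 0.124, -0.683]
contact_force: [1.0, 0.1, 0.4]
opening: 0.521
scene slot 0.89 [272.7 292.1] [0.4964 0.119  0.046 ]
scene slot 0.71 [288.6 238.3] [0.5182 0.221  0.046 ]
scene peg_1 0.97 [263.9 180.8] [0.5869 0.2899 0.092 ]
scene peg_1 0.83 [289.9 237.8] [0.464  0.2521 0.092 ]
scene peg_1 0.8 [232.4 228. ] [0.624  0.1731 0.092 ]
scene peg_1 0.66 [274.5 287.5] [0.4471 0.1647 0.092 ]
scene block 0.78 [296.  420.4] [ 0.3022 -0.014   0.046 ]
scene block 0.75 [278.2 459.1] [ 0.2922 -0.1081  0.046 ]
scene block 0.73 [274.2 289.8] [0.4953 0.1251 0.046 ]
scene block 0.56 [344.7 352.7] [0.2881 0.1585 0.046 ]
side slot 0.59 [220.1 331.1] [0.5047 0.1191 0.046 ]
side peg_1 0.72 [169.1 310.7] [0.4643 0.2443 0.092 ]
side peg_1 0.7 [157.3 359. ] [0.5759 0.2895 0.092 ]
side peg_1 0.57 [183.4 383.8] [0.6202 0.1834 0.092 ]
side block 0.84 [305.7 246.3] [ 0.3458 -0.1142  0.046 ]
side block 0.84 [238.4 246.1] [0.3308 0.0663 0.046 ]
side block 0.59 [217.5 327.5] [0.4974 0.1282 0.046 ]
side block 0.58 [345.2 234.3] [ 0.3332 -0.1988  0.046 ]
wrist peg_1 0.65 [149.2 479.4] [0.6143 0.176  0.092 ]
wrist peg_1 0.56 [125.4 179.1] [0.462 0.25  0.092]
wrist block 0.98 [307.8 160.8] [0.3583 0.1366 0.046 ]
wrist block 0.77 [271.1 320.5] [0.4946 0.1198 0.046 ]
wrist block 0.7 [436.1 255.8] [ 0.3723 -0.0192  0.046 ]
pos [0.5086 0.1457 0.1595] xang -21.64 tooly [-0.0352 -0.0299 -0.9989] q7 -1.372 t 25.05  SHIFT [-77.1   6.3 120.6] spin 4.36
q [-0.025   0.766  -0.5941  1.8857  0.6322  0.737  -1.3715] F [ 0.2771 -0.7665  1.1995] open 0.528136686356008
```

View pics/wrist12.png

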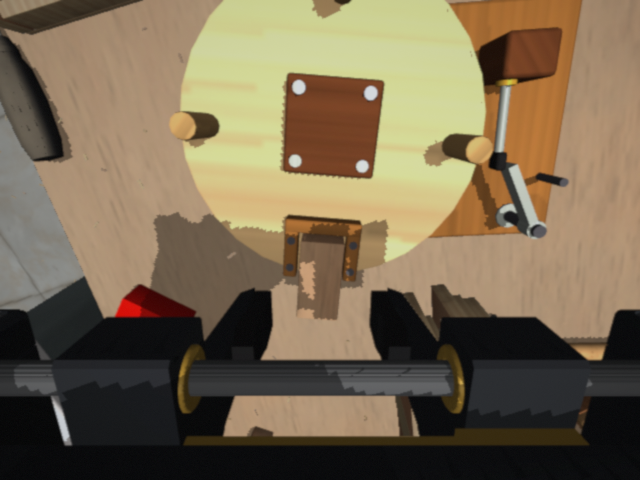

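The block is released and lies flat in the slot at (321,275), sticking out over the rim. Peg_3 is at (0.462, 0.250), matching the geometry. I'll shut the jaws, go behind peg_3 on its clockwise side, and push it with the −z face of the fingers.

```bash
python3 -m inch '-38 3 60 2;-77 6 121 4.4;-77 6 121 4.4;-77 6 121 4.4;-77 6 121 4.4' -1 15
python3 st.py .4795 .2835 .075 -26
```

```text
clock: 25.55
tool_pos: [0.4808, 0.2875, 0.1503]
eef_rot: [0.702, -0.168, 0.148, -0.676]
contact_force: [0.3, -0.3, 0.9]
opening: 0.095
pos [0.4808 0.2875 0.1503] xang -25.88 tooly [-0.035  -0.0299 -0.9989] q7 -1.629 t 25.55  SHIFT [ 2.  75.4 -0.9] spin 0.12
q [-0.3043  0.8051 -0.5575  1.7965  0.5846  0.7616 -1.6291] F [ 0.3483 -0.2698  0.9065] open 0.09509513167693313
```

```bash
python3 -m inch '1 30 0 0;2 60 -1 0;2 75 -1 0;2 75 -1 0;2 75 -1 0'
python3 st.py .4706 .2653 .075 -26
python3 - <<'E'
from h import *
for n in("scene","wrist"):
    d=r.snapshot(n); cv2.imwrite(f"pics/{n}13.png",d["frame"][:,:,::-1])
E
```

```text
clock: 26.05
tool_pos: [0.4809, 0.2811, 0.0758]
eef_rot: [0.702, -0.169, 0.15, -0.675]
contact_force: [-0.7, 0.1, 0.2]
opening: 0.005
pos [0.4809 0.2811 0.0758] xang -26.15 tooly [-0.0346 -0.0305 -0.9989] q7 -1.709 t 26.05  SHIFT [ -2.2   1.7 -18.6] spin -0.15
q [-0.344   0.9083 -0.4714  1.8424  0.6819  0.6097 -1.7087] F [-0.7398  0.0664  0.1748] open 0.005265636288282464
```

View pics/wrist13.png

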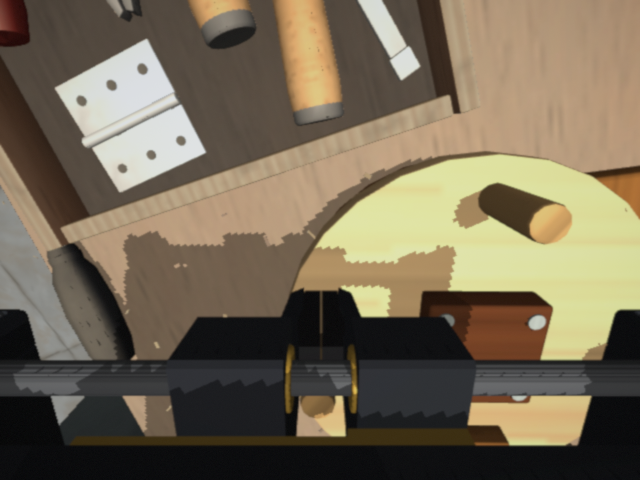

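View pics/scene13.png

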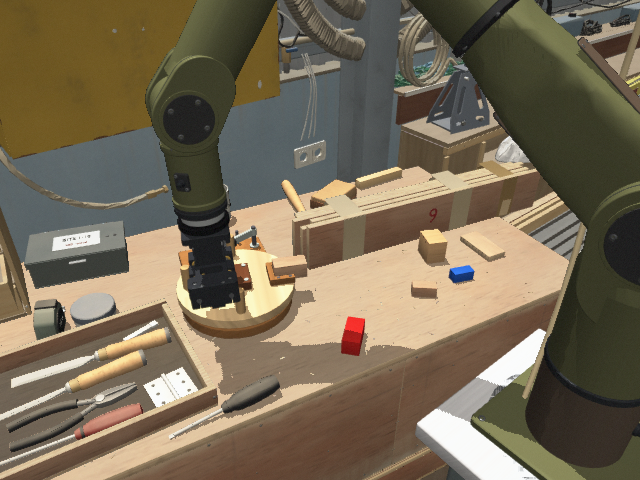

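The shut fingers are behind peg_3 (the peg is at (317,405), in line with the tool centre). Advancing to contact.

```bash
python3 -m inch '0 0.5 -5 0;-1 0.5 -10 0;-1.5 0.5 -14 0;-1.5 0.5 -14 0'
python3 -m inch '0 0 -1.5 0;0 0 -3 0;0 0 -4.5 0;0 0 -6 0'
python3 st.py .4706 .2653 .075 -26
```

```text
clock: 26.55
tool_pos: [0.4724, 0.2695, 0.076]
eef_rot: [0.702, -0.169, 0.15, -0.675]
contact_force: [-0.4, -0.6, -0.5]
opening: 0.005
clock: 26.95
tool_pos: [0.4702, 0.2655, 0.076]
eef_rot: [0.701, -0.169, 0.15, -0.676]
contact_force: [0.4, 1.2, -0.7]
opening: 0.003
pos [0.4702 0.2655 0.076 ] xang -26.03 tooly [-0.0343 -0.0287 -0.999 ] q7 -1.723 t 26.95  SHIFT [0.4 1.  0. ] spin -0.03
q [-0.3344  0.8929 -0.4586  1.8957  0.7004  0.5686 -1.7227] F [ 0.3838  1.1764 -0.7114] open 0.0033934883027658905
```

Contact at about 1.2 N. I'll sweep the arc about the table's axis, 4° per row, with the spin following.

```bash
python3 - <<'E'
import numpy as np
for a in range(4,44,4):
    t=np.radians(a);c,s=np.cos(t),np.sin(t);print(a,round(84*(1-c)-17*s,1),round(-84*s-17*(1-c),1))
E
python3 -m inch '-0.9 0 -5.9 -4;-1.6 0 -11.9 -8;-1.7 1 -17.8 -12;-1.4 1 -23.8 -16;-0.7 1 -29.8 -20' 
```

```text
4 -1.0 -5.9
8 -1.5 -11.9
12 -1.7 -17.8
16 -1.4 -23.8
20 -0.7 -29.8
24 0.3 -35.6
28 1.9 -41.4
32 3.8 -47.1
36 6.1 -52.6
40 8.7 -58.0
clock: 27.45
tool_pos: [0.4565, 0.2392, 0.0763]
eef_rot: [0.717, -0.048, 0.024, -0.695]
contact_force: [0.2, 1.5, -0.5]
opening: 0.006
```

```bash
python3 -m inch '-1 0 -5.9 -4;-1.5 0 -11.9 -8;-1.7 1 -17.8 -12;-1.4 1 -23.8 -16;-0.7 1 -29.8 -20;0.3 1 -35.6 -24;1.9 1.5 -41.4 -28' 
python3 - <<'E'
from h import *
np.set_printoptions(precision=4,suppress=True)
s=r.get_state();R=Ro.from_quat(s["eef_rot"]).as_matrix();print(s["contact_force"],R.T@s["contact_force"],R[:,1])
for n in("scene","side"):
    d=r.snapshot(n); cv2.imwrite(f"pics/{n}14.png",cv2.resize(d["frame"][190:350,150:350] if n=="scene" else d["frame"][140:280,250:440],None,fx=4,fy=4,interpolation=2)[:,:,::-1])
E
```

```text
clock: 28.15
tool_pos: [0.4538, 0.1978, 0.0762]
eef_rot: [0.701, 0.122, -0.15, -0.686]
contact_force: [-0.7, 0.5, 0.5]
opening: 0.006
[-0.7037  0.5456  0.5175] [-0.4676 -0.508   0.7642] [-0.0346 -0.0282 -0.999 ]
```

View pics/scene14.png

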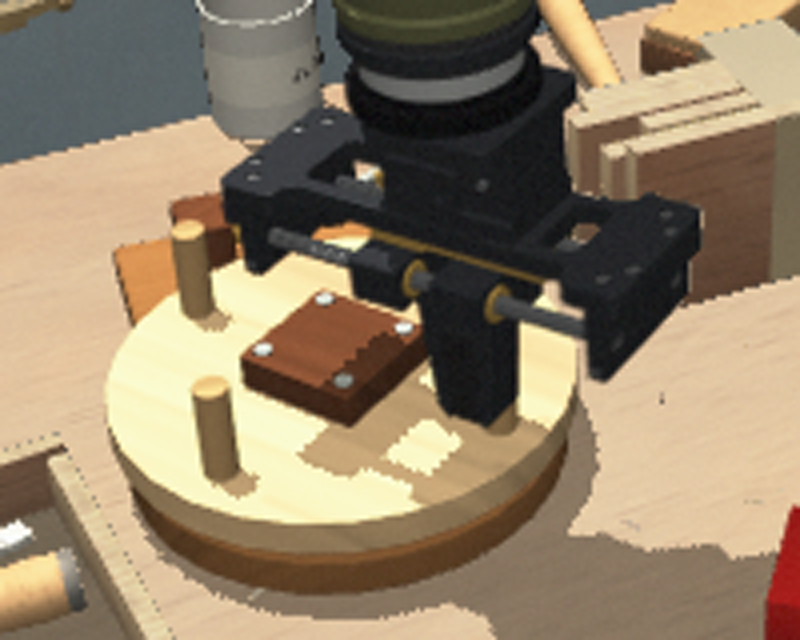

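View pics/side14.png

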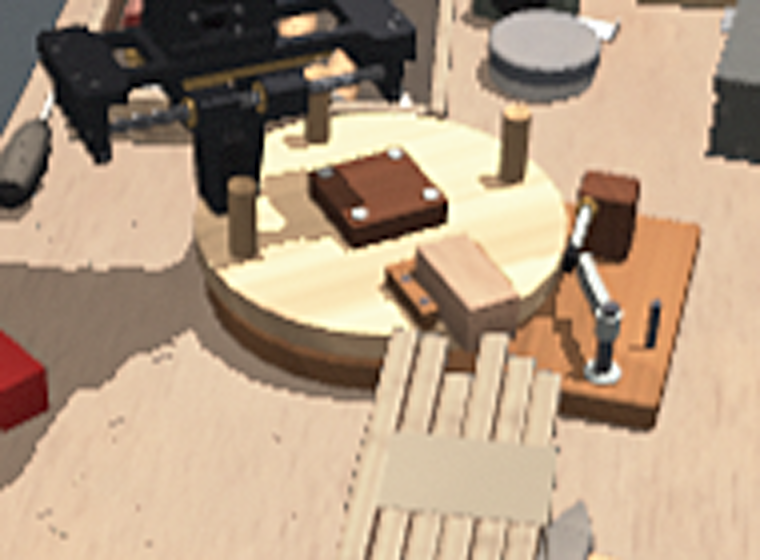

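The table has turned about 48° with the block seated, and it is now approaching the leaf. I'll continue with smaller steps and watch the force.

```bash
python3 -m inch '-0.8 0 -4.4 -3;-1.3 0 -8.9 -6;-1.6 0 -13.4 -9;-1.7 0 -17.8 -12'
python3 -m inch '-0.5 0 -3 -2;-1 0 -5.9 -4;-1.3 0 -8.9 -6'
```

```text
clock: 28.65
tool_pos: [0.4587, 0.1807, 0.0764]
eef_rot: [0.682, 0.192, -0.222, -0.67]
contact_force: [-0.8, 1.3, -0.3]
opening: 0.005
clock: 28.95
tool_pos: [0.4625, 0.1725, 0.0764]
eef_rot: [0.67, 0.226, -0.257, -0.659]
contact_force: [-0.4, -0.0, -1.2]
opening: -0.001
```

```bash
python3 -m inch '-0.4 0 -2.2 -1.5;-0.8 0 -4.4 -3;-1.1 0 -6.6 -4.5'
python3 -m inch '-0.4 0 -2.2 -1.5;-0.8 0 -4.4 -3'
python3 -m inch '-0.4 0 -2.2 -1.5;-0.8 0 -4.4 -3'
python3 - <<'E'
from h import *
np.set_printoptions(precision=4,suppress=True)
s=r.get_state();R=Ro.from_quat(s["eef_rot"]).as_matrix();print(R.T@s["contact_force"],R[:,1],np.degrees(np.arctan2(R[1,0],R[0,0])),s["tool_pos"])
for n in("scene","side"):
    d=r.snapshot(n); cv2.imwrite(f"pics/{n}15.png",cv2.resize(d["frame"][190:350,150:350] if n=="scene" else d["frame"][140:280,250:440],None,fx=4,fy=4,interpolation=2)[:,:,::-1])
E
```

```text
clock: 29.25
tool_pos: [0.4662, 0.1662, 0.0765]
eef_rot: [0.659, 0.253, -0.283, -0.649]
contact_force: [-1.5, 0.5, -0.5]
opening: 0.005
clock: 29.45
tool_pos: [0.4688, 0.1623, 0.0765]
eef_rot: [0.651, 0.27, -0.301, -0.642]
contact_force: [-1.2, 1.6, -0.5]
opening: 0.007
clock: 29.65
tool_pos: [0.4714, 0.1589, 0.0766]
eef_rot: [0.643, 0.286, -0.318, -0.635]
contact_force: [-3.0, 2.2, -1.6]
opening: 0.009
[-0.1737  1.6395  3.6772] [-0.0351 -0.0294 -0.999 ] 50.618561879517685 [0.4714 0.1589 0.0766]
```

View pics/side15.png

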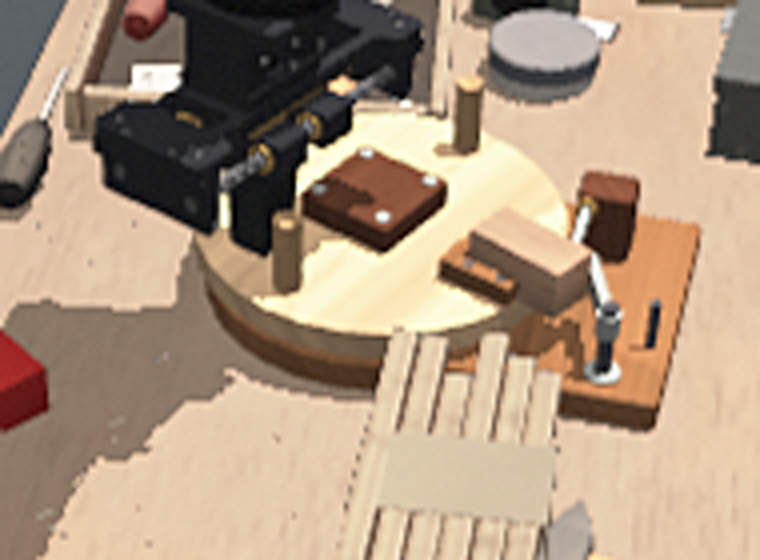

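Leaf contact at 3.7 N, after about 76° of turn. I'll push on slowly in 1° rows.

```bash
python3 -m inch '-0.3 0 -1.5 -1;-0.5 0 -3 -2;-0.8 0 -4.4 -3;-1 0 -5.9 -4'
python3 -m inch '-0.3 0 -1.5 -1;-0.5 0 -3 -2;-0.8 0 -4.4 -3;-1 0 -5.9 -4'
```

```text
clock: 30.15
tool_pos: [0.4732, 0.1562, 0.0766]
eef_rot: [0.63, 0.308, -0.341, -0.626]
contact_force: [-7.3, 6.2, -0.5]
opening: 0.005
clock: 30.55
tool_pos: [0.477, 0.1521, 0.0767]
eef_rot: [0.618, 0.33, -0.363, -0.615]
contact_force: [-8.0, 4.9, 1.3]
opening: 0.006
```

```bash
python3 -m inch '-0.3 0 -1.5 -1;-0.5 0 -3 -2;-0.8 0 -4.4 -3'
python3 - <<'E'
from h import *
np.set_printoptions(precision=4,suppress=True)
s=r.get_state();R=Ro.from_quat(s["eef_rot"]).as_matrix();print(R.T@s["contact_force"],R[:,1],np.degrees(np.arctan2(R[1,0],R[0,0])),s["tool_pos"])
E
```

```text
clock: 30.85
tool_pos: [0.4802, 0.1489, 0.0766]
eef_rot: [0.608, 0.346, -0.379, -0.606]
contact_force: [-8.7, 4.6, 2.2]
opening: 0.006
[-0.1706 -1.939   9.8351] [-0.0388 -0.0271 -0.9989] 61.73725934534779 [0.4802 0.1489 0.0766]
```

```bash
python3 - <<'E'
from h import *
for n in("scene","side"):
    d=r.snapshot(n); cv2.imwrite(f"pics/{n}16.png",cv2.resize(d["frame"][190:350,150:350] if n=="scene" else d["frame"][170:250,350:440],None,fx=4 if n=="scene" else 7,fy=4 if n=="scene" else 7,interpolation=2)[:,:,::-1])
E
```

```text
(no output)
```

View pics/side16.png

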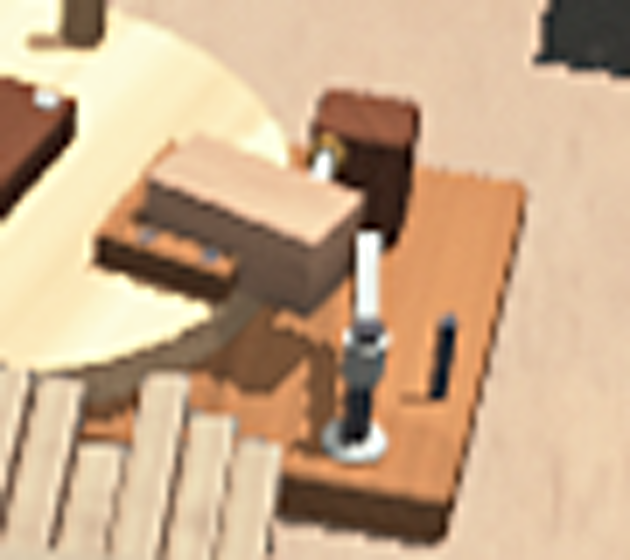

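View pics/scene16.png

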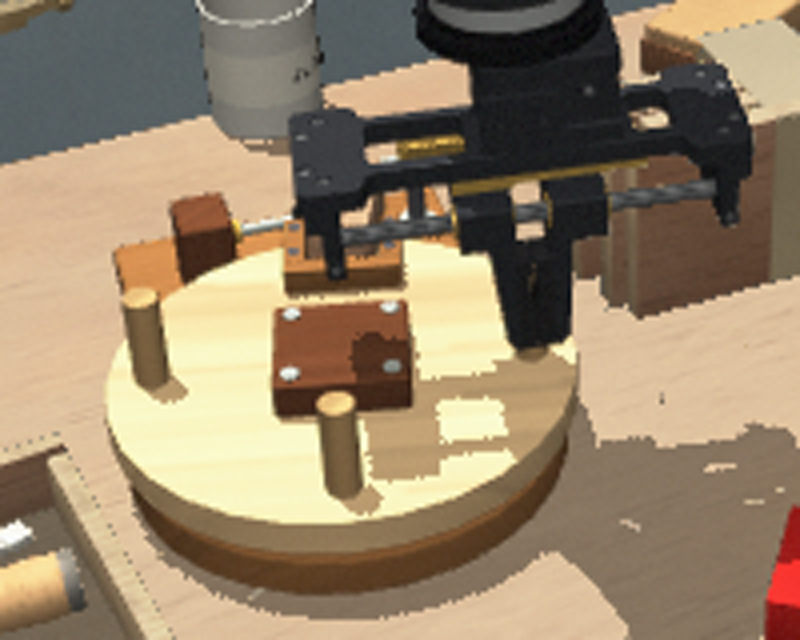

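The leaf is bent outward by the block's end and the buffer is touched. I'll continue in small steps with a force check after each.

```bash
cat > f.py <<'E'
from h import *
s=r.get_state();R=Ro.from_quat(s["eef_rot"]).as_matrix();f=R.T@s["contact_force"];v=s["tool_pos"][:2]-np.array([.539,.213])
print("tool F",np.round(f,1),"turn",round((np.degrees(np.arctan2(v[1],v[0]))-142.7)%360,2),"r",round(np.hypot(*v),4),"t",s["clock"])
E
python3 -m inch '-0.3 0 -1.5 -1;-0.5 0 -3 -2;-0.5 0 -3 -2' >/dev/null; python3 f.py
python3 -m inch '-0.3 0 -1.5 -1;-0.5 0 -3 -2;-0.5 0 -3 -2' >/dev/null; python3 f.py
```

```text
tool F [ 0.5 -1.   8.7] turn 87.31 r 0.0869 t 31.25
tool F [ 0.3 -2.5  8.1] turn 89.25 r 0.0869 t 31.55
```

```bash
python3 -m inch '-0.3 0 -1.5 -1;-0.5 0 -3 -2;-0.5 0 -3 -2' >/dev/null; python3 f.py
python3 -m inch '-0.3 0 -1.5 -1;-0.5 0 -3 -2;-0.5 0 -3 -2' >/dev/null; python3 f.py
python3 -m inch '-0.3 0 -1.5 -1;-0.5 0 -3 -2;-0.5 0 -3 -2' >/dev/null; python3 f.py
```

```text
tool F [ 0.4 -4.3  9.6] turn 91.19 r 0.087 t 31.85
tool F [-0.1 -3.5  8.7] turn 93.11 r 0.087 t 32.15
tool F [ 0.4 -4.6  9.6] turn 95.06 r 0.087 t 32.45
```

```bash
python3 -m inch '-0.3 0 -1.5 -1;-0.5 0 -3 -2;-0.5 0 -3 -2' >/dev/null; python3 f.py
python3 -m inch '-0.3 0 -1.5 -1;-0.5 0 -3 -2;-0.5 0 -3 -2' >/dev/null; python3 f.py
python3 - <<'E'
from h import *
d=r.snapshot("side"); cv2.imwrite("pics/side17.png",cv2.resize(d["frame"][160:250,340:440],None,fx=6,fy=6,interpolation=2)[:,:,::-1])
E
```

```text
tool F [-1.  -5.9 10. ] turn 96.92 r 0.087 t 32.75
tool F [-0.3 -6.8 13. ] turn 98.38 r 0.0871 t 33.05
```

View pics/side17.png

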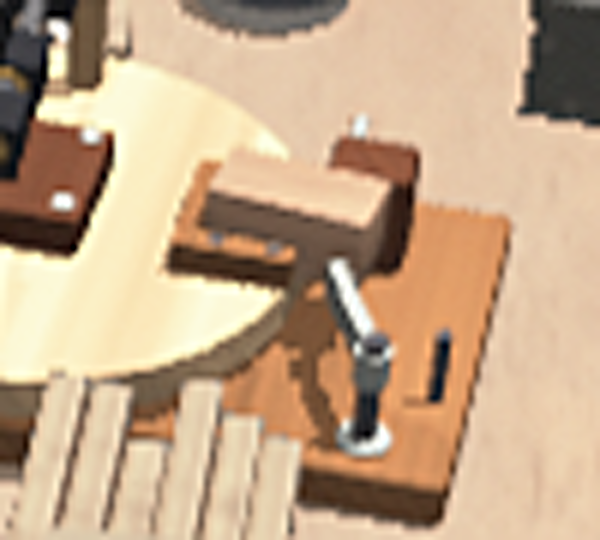

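The leaf has snapped back behind the block (at (345,290) in the side view), and the push has built up slowly to 13 N. One small extra push to confirm the stop, then I'll back away along the arc.

```bash
python3 -m inch '-0.1 0 -0.7 -0.4;-0.1 0 -0.7 -0.4;-0.1 0 -0.7 -0.4' >/dev/null; python3 f.py
python3 -m inch '0.3 0 1.5 1;0.5 0 3 2;0.8 0 5 3;1 0 8 4'; python3 f.py
python3 -m inch '0 0 3 0;0 0 8 0;0 0 18 0;0 0 18 0'; python3 f.py
```

```text
tool F [-0.7 -8.4 14. ] turn 98.41 r 0.0872 t 33.4
clock: 33.8
tool_pos: [0.4932, 0.1389, 0.0766]
eef_rot: [0.573, 0.399, -0.432, -0.571]
contact_force: [0.2, 0.7, 0.2]
opening: 0.006
tool F [ 0.7 -0.2  0. ] turn 95.56 r 0.0871 t 33.8
clock: 34.2
tool_pos: [0.4764, 0.1441, 0.0769]
eef_rot: [0.573, 0.399, -0.432, -0.571]
contact_force: [0.0, 0.5, -0.6]
opening: 0.003
tool F [0.5 0.6 0.1] turn 85.05 r 0.0931 t 34.2
```

```bash
python3 -m inch '0 -30 5 0;0 -70 5 0;0 -110 5 0;0 -130 5 0;0 -130 5 0'
python3 - <<'E'
from h import *
np.set_printoptions(precision=4,suppress=True)
for n in("scene","side"):
    d=r.snapshot(n); cv2.imwrite(f"pics/{n}18.png",cv2.resize(d["frame"][190:350,150:350] if n=="scene" else d["frame"][140:260,300:440],None,fx=4 if n=="scene" else 5,fy=4 if n=="scene" else 5,interpolation=2)[:,:,::-1]); cv2.imwrite(f"pics/{n}18f.png",d["frame"][:,:,::-1])
    for nm,z in(("slot",.046),("peg_1",.092)):
        for l in r.tip_of(n,nm): 
            p=plane(d,l["centre"],z);v=p[:2]-[.539,.213]; print(n,nm,round(l["p"],2),p[:2],"r",np.hypot(*v),"ang",np.degrees(np.arctan2(v[1],v[0])))
    for nm in("cube","slat"): print(n,nm,[plane(d,l["centre"],0)[:2] for l in r.tip_of(n,nm)[:1]])
print(r.get_state()["contact_force"],r.get_state()["clock"])
E
```

```text
clock: 34.7
tool_pos: [0.4788, 0.1504, 0.2096]
eef_rot: [0.575, 0.401, -0.429, -0.571]
contact_force: [0.1, 0.1, 0.1]
opening: 0.009
scene slot 0.83 [0.6358 0.1769] r 0.1033447876288053 ang -20.4304765627321
scene slot 0.55 [0.5743 0.0974] r 0.12088573497419508 ang -73.00896499524607
scene peg_1 0.97 [0.5821 0.283 ] r 0.08225834915306518 ang 58.366723355481945
scene peg_1 0.91 [0.4631 0.2414] r 0.08104148050139469 ang 159.47038141799138
scene cube [array([ 0.4172, -0.175 ])]
scene slat [array([ 0.3676, -0.2898])]
side slot 0.83 [0.6405 0.1734] r 0.10896899921873777 ang -21.28164590293835
side peg_1 0.84 [0.453 0.241] r 0.09049995077402155 ang 161.95088441717834
side peg_1 0.81 [0.5706 0.2979] r 0.0906068980232003 ang 69.56067807697924
side peg_1 0.64 [0.5069 0.1227] r 0.09587622768380318 ang -109.5663183949644
side cube [array([ 0.4173, -0.1757])]
side slat [array([ 0.3649, -0.2858])]
[-0.0467  0.0561 -0.7872] 35.2
```

View pics/side18.png

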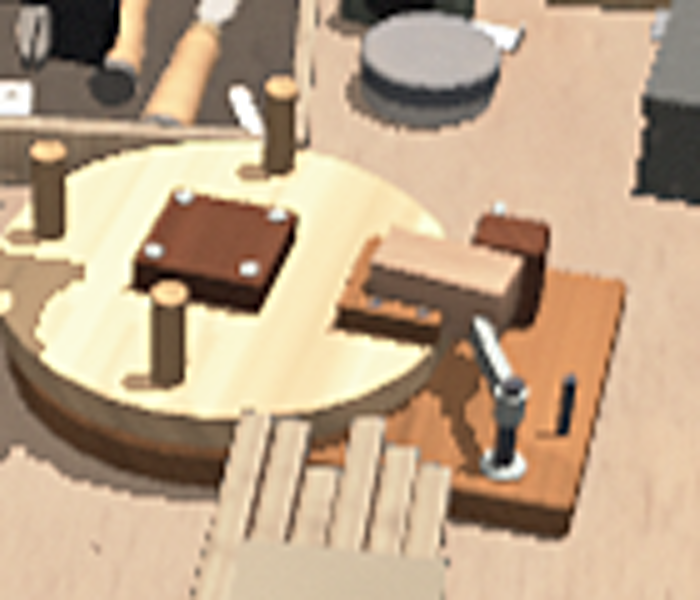

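View pics/scene18.png

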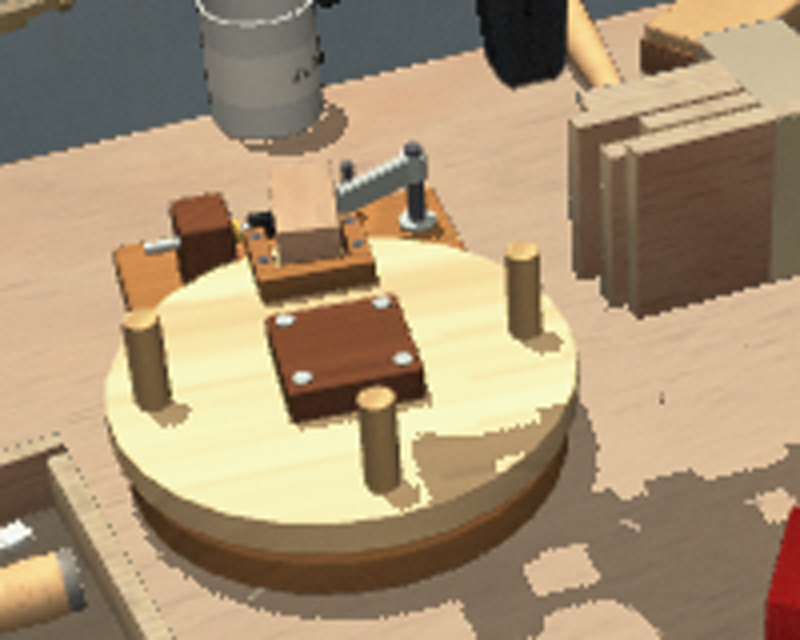

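View pics/side18f.png

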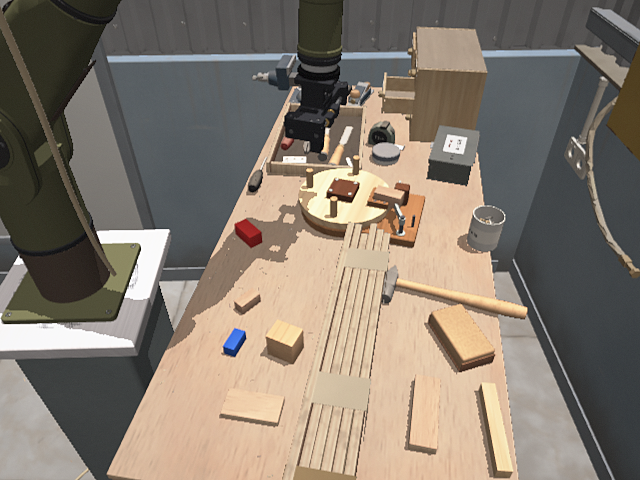

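Half a second after backing away the block is still caught: the leaf tip is behind it and the buffer in front. The cube and slat have not moved and the robot touches nothing, so I'm handing in.

```bash
python3 -c "
from plant import r
print(r.finish_job(), r.get_state()['clock'])"
```

```text
the job is handed in; nothing more can be done
the job is handed in; nothing more can be done
```

The block is in the slot and caught behind the sprung leaf. I handed the job in with the robot's clock at about 35 s.

**Getting the block:** The stack of boards blocked a direct grasp across the 30 mm. I moved the block to open bench first and regrasped it there. One regrasp failed at the arm's inner reach limit. It nudged the block about 17 mm and left the tool tilted by about 2.8°, which I allowed for in every later move.

**Placing it:** I laid the block in the slot with a light push (about 2 N) against the inner wall, then released it.

**Turning the table:** I pushed peg_3 round with the shut fingers.
- The leaf was met at about 3.7 N, after about 76° of turn.
- The readings then stayed near 8 to 10 N, more than the 3 to 5 N expected at first contact with the leaf.
- The push built up to 14 N with no further movement, so the buffer was at its stop. The highest total force I read was about 16 N.

**Last checks after backing away:**
- **Catch:** in both the scene and side pictures the leaf is behind the block, with the buffer in front of it.
- **Table angle:** the slot points at about −20° to −21°. My estimate for the catch centre is −18° to −20°, which puts the table at about 1.96 to 2.0 rad.
- **Offcuts:** the cube and slat are within a few millimetres of where they started.
- **Contact:** the force on the tool was essentially zero.
- **Disagreement:** peg positions from the networks differed by up to about 9 mm (about 11° in angle) between cameras, so the table angle comes from the slot position only.

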